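Film a carved rosette as it turns on the carving turntable

ROBOT

A 6-joint arm with a two-finger parallel gripper is mounted at the origin on the work surface. World frame = base frame: x ahead of the robot, y to its left, z up, the work surface at z = 0. Lengths are in m, angles in degrees, forces in N, time in s.
With the tool pointing down it reaches from about 0.35 to 0.875 m from the base axis. Payload 4.2 kg.
Tool frame: the origin (TCP) lies at the very end of the fingers, on their centre line; the grasp point (between the pads) lies 19 mm behind it; z points along the fingers, y is the line along which they close (so a half turn about z gives the same grasp; the last joint's range is limited). The gripper opens to 87 mm and grips with 3 to 60 N. Pads are 19 mm wide; open, the fingers measure 117 mm over their backs; the gripper's body (75 mm by 190 mm) begins 51 mm behind the grasp point.
Start: joints at [78.243, 22.042, 0.453, 0, -68.411, -14.817], TCP at [0.28, 0.559, 0.189] pointing down, gripper open.
Joint ranges: [-179.83, 179.83], [-69.29, 118.12], [-61.27, 80.66], [-181.25, 117.63], [-171.15, -9.14], [-177.46, 177.46]. Speed limits (degrees/s): [159.86, 159.86, 180, 180, 180, 180].

INTERFACE

Orientations are given as a 3x3 rotation matrix whose columns are the frame's x, y, z axes.
In Python, from station import r gives the robot as it stands.
- The arm moves only by the tool jog_arm, never from a script. Its argument "plan" is text: rows parted by semicolons, each of 7 numbers parted by spaces: the shift along the tool's x, y, z normalised to -1 to 1, where 1 is 0.025 m, then the turn, a rotation vector about the tool's x, y, z normalised to -1 to 1, where 1 is 8 degrees, then the closure, from -1 (fully open) to 1 (shut). A call has exactly 10 rows; each row shifts and turns the commanded pose from where the row before left it, along the tool's axes as they then stand; what a row does not reach is not made up. A row lasts 1/10 s, in which the tool goes at most 50 mm and 8.59 degrees, less where a joint would pass 70% of its speed; a pose out of reach is approached as far as the arm can. A call with a number of a shift or a turn outside -1 to 1 is refused whole. A call with a gripper value outside its range is refused whole. The fingers move at their own pace and stop on an object; the grip force is fixed at half the most. Time passes only in rows, so rows that do not move let the fingers close, or fill a call up. It gives the time, the measured TCP pose, the force, the opening and the grip force at its end, in the units of the state.
- r.sense(): the state, without advancing time (a new reading comes with each control period).
- r.capture(name): name is "scene" or "top"; returns (picture, depth): 420x560x3 uint8, red, green, blue; 420x560 float32, m along the optical axis (not along the pixel's ray), 0 where there is no reading.
- r.get_calibration(name): a dict with "mtx" (3x3 intrinsics, pixels), "extrinsics" (4x4, takes a point from camera to world coordinates). Camera axes: x right, y up, looking along -z (the intrinsics and any distortion apply to the point x, -y, -z); pixel columns grow to the right and rows downward; lengths in m; the calibration is good to about 2 mm. A picture is of the moment at which its call begins. get_calibration takes no time and is no camera call.
- r.finish_job(): hands the job in; it is judged then, once.
The state is a dict: "time_s": time; "joints": joint angles; "joint_velocities": joint speeds; "effort": joint torques, N m; "tcp_pos": TCP position; "ee_rot": TCP orientation; "wrist_force": force on the tool from outside, world axes, zero at the start; "moment": the same for the moment, N m; "gripper_width": opening from 0.0 (shut) to 1.0 (fully open); "gripper_force": force on a finger pad.
Only numpy, scipy, OpenCV 4.12 (cv2) and the standard library are available. Lean on these libraries where they do the work, as an engineer would, in place of code of your own. Each camera call takes 0.05 s, during which the arm holds its last target. There are 200 camera calls.

TASK

Film the finished rosette for tool marks with the window light falling on it from every side: set the carving turntable turning gently with a push on one of its wooden dogs, about a turn every three to five seconds, let it run on untouched, and ride along above the rosette with the inspection microscope, upright, its lens centred over the flower and about 25 mm above it, for at least six seconds on end while the table still makes a turn in ten seconds or less. Take the microscope from its holder before or after the push, as suits you, and never let it touch the carved panel. Then put it back in its holder, lens down, upright and fully home, and let go; the table may still be turning, and the other things on the bench stay as they are.

Things in the scene. Friction and masses are not known exactly. Their poses are not given: they have to be found in the camera images.
- turntable: round plywood board, 340 mm in diameter, 18 mm thick, turning freely either way, without stops, about a vertical axis on a ball bearing over a fixed steel foot. Origin on the axis at the board's underside, 32 mm above the bench (top at 50 mm); z up, its yaw is the turning angle. With all it carries 2.65 kg and 0.034 kg m2 about the axis (hidden, -25 to +30 %). Four wooden dogs stand in it
- axis (a point): fixed point on the turning axis at the height of the board's top, 50 mm above the bench; does not turn. Bearing drag about 0.0017 N m s/rad plus 0.0006 N m: once pushed, the table coasts and loses half its speed in roughly 8 to 14 s
- dog_a (a point): centre of the top of the dark round dog (bench peg, 30 mm in diameter) at the panel's +x end, fixed in the board 136 mm from the axis, top 102 mm above the bench. Two more dogs of the same size stand at the panel's long sides, 96 mm from the axis on the y axis
- dog_b (a point): centre of the top of the like dog at the panel's -x end, 136 mm from the axis, top 102 mm above the bench
- panel: pale carved limewood panel 240 x 160 x 20 mm with a thin raised border (to 23.5 mm), fast on the board and turning with it. Origin at the centre of its underside on the turning axis, 50 mm above the bench; top at 70 mm; x along its length
- rosette (a point): centre of the top of the carved rosette, a raised round flower 56 mm in diameter with eight petals, 10 mm proud of the panel, near one corner: x = +82, y = +43 mm in the panel's frame, 93 mm from the axis, 80 mm above the bench. The other three corners are still plain; the leaf wreath in the middle is larger
- microscope: loose hand-held inspection microscope, a plain upright black barrel 34 mm in diameter and 120 mm long with two bright rings, about 0.14 kg. Origin at the middle of its lower end (the lens), z up along the barrel. It stands lens down in the holder with 85 mm of it free above the holder; grip it 75 to 95 mm above the lens
- lens (a point): centre of the microscope's lower end face, on the barrel's axis: what must be kept over the rosette
- holder: grey block 70 x 70 x 45 mm fixed to the bench, with a round upright hole 41 mm in diameter and 35 mm deep in the middle of its top, edge chamfered 3 mm. Origin at the centre of its underside; it stands to the right or to the left of the turntable
- seat (a point): middle of the floor of the holder's hole, 10 mm above the bench: where the lens end rests when fully home
- wax_jar: loose jar with a steel lid, 72 mm in diameter, 75 mm high, on the other side of the turntable from the holder; origin at the centre of its underside; leave it alone
- mallet: loose carver's mallet standing on its head, 90 mm in diameter, 240 mm high, to the right, farther out than the turntable; origin at the centre of its underside; leave it alone
- gouge: loose hand tool with a pale wooden handle lying to the left, farther out than the turntable; leave it alone
Mind the look-alikes: they are no part of the job. Of the things like the microscope, leave any that is green or pink; of the rest the larger one is meant.

How it is judged:
By the outcome, as a careful person would: the job done as asked, in the order asked, and still so for the second after the job is handed in, with the robot touching nothing.
It also fails if it takes over 58 s, if anything falls off the work surface, if the arm or the gripper's body presses on something with over 40 N, if the wrist force passes 120 N, or if a joint passes its speed limit or range.

## Working session

There is one attempt and no reset: what is moved stays moved. The work goes in short steps, Python scripts to look and compute and a tool call to move; the robot and the scene stay as the last step left them, time stands still between calls to the robot, and variables do not carry over. Pictures are saved under pics/ and viewed, at most 10 in all, crops included, and the job is handed in when it is done.

Besides the shell and the picture viewer there is one more tool, called after ">>>" as name(argument=value, ...), one argument or row to a line, values as JSON. jog_arm: Moves the arm, as the interface text tells. Scaled input: -1 to 1 covers 0.025 m each way for a shift and 8 degrees each way for a turn. Its arguments: {"type":"object","properties":{"plan":{"type":"string"}},"required":["plan"]}

```bash
ls; mkdir -p pics
python3 - <<'E'
from station import r
import cv2,numpy as np
s=r.sense();print(s)
for n in("scene","top"):
    p,d=r.capture(n);np.save(f"pics/{n}0_d.npy",d);cv2.imwrite(f"pics/{n}0.png",p[:,:,::-1]);c=r.get_calibration(n);print(n,c)
E
```

```text
pics
{'time_s': 0.0, 'joints': array([ 7.82446507e+01,  2.20890718e+01,  3.77903892e-01, -2.81365526e-02,
       -6.84135766e+01, -1.48159573e+01]), 'joint_velocities': array([-0.04183685,  0.04247092,  0.00271697,  0.02492963, -0.09219461,
       -0.02525502]), 'effort': array([-4.66843630e-04, -3.90668213e+01,  1.87403637e+01,  4.21969771e+00,
        1.08568827e-02, -1.97527311e-04]), 'tcp_pos': array([0.27925735, 0.55835514, 0.18826691]), 'ee_rot': array([[ 8.94297359e-01, -4.47472279e-01, -8.90615571e-04],
       [-4.47473150e-01, -8.94295043e-01, -2.03846527e-03],
       [ 1.15683609e-04,  2.22152066e-03, -9.99997526e-01]]), 'wrist_force': array([ 0.34272781, -0.11201875,  0.04512784]), 'moment': array([0.00842149, 0.00927056, 0.04452305]), 'gripper_force': 0.0, 'gripper_width': 0.998862458619318}
scene {'mtx': array([[383.68496129,   0.        , 273.9698569 ],
       [  0.        , 383.68496129, 212.54159784],
       [  0.        ,   0.        ,   1.        ]]), 'extrinsics': array([[ 0.80324771, -0.35293942,  0.47981964,  0.96100547],
       [ 0.59525656,  0.44654806, -0.66803029, -0.61176108],
       [ 0.02151169,  0.82220958,  0.5687782 ,  0.5948303 ],
       [ 0.        ,  0.        ,  0.        ,  1.        ]])}
top {'mtx': array([[438.74635184,   0.        , 280.39278676],
       [  0.        , 438.74635184, 212.54470768],
       [  0.        ,   0.        ,   1.        ]]), 'extrinsics': array([[-1.17637444e-01,  9.67329671e-01, -2.24576802e-01,
         3.12778512e-01],
       [-9.93056480e-01, -1.14705784e-01,  2.61038412e-02,
         1.86426051e-02],
       [-5.09238122e-04,  2.26088238e-01,  9.74106693e-01,
         1.09376338e+00],
       [ 0.00000000e+00,  0.00000000e+00,  0.00000000e+00,
         1.00000000e+00]])}
```

View pics/top0.png

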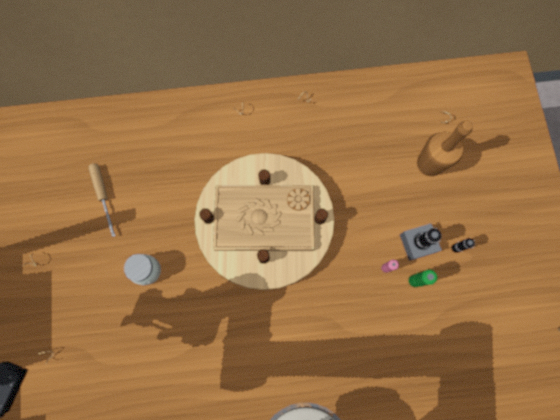

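View pics/scene0.png

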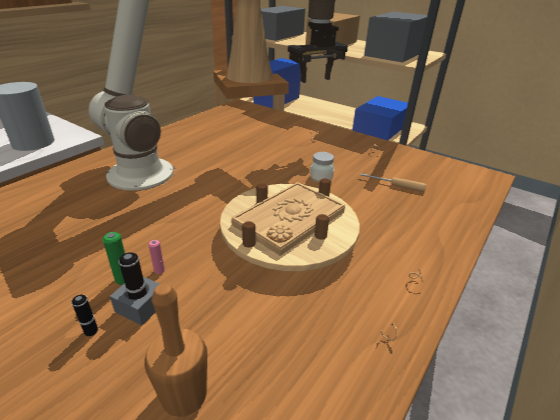

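The top view shows the turntable at about (264,220), the rosette at (299,199) and dogs at (207,216), (322,216), (264,177) and (264,256). The holder with the microscope is at (422,242), its top at (433,236). The small black look-alike is at (463,245), green at (424,279) and pink at (390,266). The scene view agrees.

```bash
cat > h.py <<'E'
import numpy as np,cv2
from station import r
def cloud(n,d):
    c=r.get_calibration(n);K=c["mtx"];v,u=np.mgrid[:420,:560]
    P=np.stack([(u-K[0,2])/K[0,0]*d,-(v-K[1,2])/K[1,1]*d,-d],-1)
    E=c["extrinsics"];return P@E[:3,:3].T+E[:3,3]
def ray(n,u,v,z):
    c=r.get_calibration(n);K=c["mtx"];E=c["extrinsics"]
    q=E[:3,:3]@np.array([(u-K[0,2])/K[0,0],-(v-K[1,2])/K[1,1],-1]);o=E[:3,3]
    return o+q*(z-o[2])/q[2]
def circ(pts):
    A=np.c_[2*pts,np.ones(len(pts))];s=np.linalg.lstsq(A,(pts**2).sum(1),rcond=None)[0]
    return s[:2],np.sqrt(s[2]+s[:2]@s[:2])
E
python3 - <<'E'
from h import *
W={}
for n in("top","scene"):
    d=np.load(f"pics/{n}0_d.npy");P=W[n]=cloud(n,d);W[n+"d"]=d
    im=cv2.imread(f"pics/{n}0.png");z=P[...,2]
    print(n,"bench z",np.median(z[(d>0)&(abs(z)<.02)]))
    def blob(m,lab):
        N,L,S,C=cv2.connectedComponentsWithStats(m.astype(np.uint8))
        for i in range(1,N):
            if S[i,4]>25:
                q=P[L==i];c,_=cv2.minEnclosingCircle(q[:,:2].astype(np.float32));rr=_
                print(n,lab,S[i,4],C[i].round(1),"med",np.median(q,0).round(4),"mec",np.round(c,4),round(rr,4),"zmax",q[:,2].max().round(4))
    near=(d>0)&(P[...,0]>.15)&(P[...,0]<.9)&(abs(P[...,1])<.6)
    blob(near&(z>.094)&(z<.107),"dogtop")
    blob(near&(z>.122)&(z<.14),"scope")
    blob(near&(z>.04)&(z<.0485)&(P[...,1]<-.2),"holdertop")
    b=near&(z>.043)&(z<.056)&(P[...,1]>-.23)&(P[...,1]<.27)
    blob(cv2.morphologyEx(b.astype(np.uint8),cv2.MORPH_OPEN,np.ones((3,3))),"board")
# dark dogs by colour, top
im=cv2.imread("pics/top0.png");m=(im.max(2)<75)
N,L,S,C=cv2.connectedComponentsWithStats(m.astype(np.uint8))
for i in range(1,N):
    if 40<S[i,4]<800: print(S[i],C[i].round(1),ray("top",*C[i],.09).round(4))
E
```

```text
top bench z -0.0006308298354239517
top dogtop 148 [435.5 157.8] med [ 0.6239 -0.384   0.102 ] mec [ 0.6491 -0.4138] 0.0442 zmax 0.107
top dogtop 119 [263.6 174.7] med [0.6378 0.0207 0.1005] mec [0.639  0.0201] 0.0153 zmax 0.1054
top dogtop 129 [205.  213.7] med [0.5596 0.1665 0.1008] mec [0.5605 0.1667] 0.0151 zmax 0.1066
top dogtop 127 [321.6 214. ] med [ 0.5271 -0.1025  0.1005] mec [ 0.5275 -0.1029] 0.0151 zmax 0.1059
top dogtop 31 [425.2 239.6] med [ 0.4389 -0.3278  0.099 ] mec [ 0.4429 -0.3383] 0.0164 zmax 0.1065
top dogtop 132 [262.7 254.9] med [0.4483 0.0437 0.101 ] mec [0.4488 0.0432] 0.0149 zmax 0.106
top dogtop 26 [421.5 278.3] med [ 0.3526 -0.3034  0.1015] mec [ 0.3552 -0.3109] 0.0151 zmax 0.1068
top scope 53 [445.7 147.4] med [ 0.6428 -0.4064  0.1305] mec [ 0.6484 -0.4157] 0.0148 zmax 0.1394
top scope 189 [433.6 234.9] med [ 0.4443 -0.3399  0.1286] mec [ 0.4454 -0.3416] 0.0176 zmax 0.1351
top holdertop 28 [427.5 168. ] med [ 0.6236 -0.388   0.0445] mec [ 0.6292 -0.3951] 0.0258 zmax 0.0483
top holdertop 502 [419.9 241.7] med [ 0.4365 -0.3308  0.0442] mec [ 0.4453 -0.3423] 0
[... 1520 characters left out ...]
45] mec [ 0.6666 -0.4273] 0.0353 zmax 0.0485
scene board 163 [274.9 188.3] med [0.4353 0.1246 0.0505] mec [0.4438 0.1209] 0.0429 zmax 0.0528
scene board 4108 [291.4 238.2] med [ 0.6322 -0.0346  0.0505] mec [0.5445 0.0295] 0.1705 zmax 0.056
scene board 56 [335.4 197.9] med [0.5884 0.1842 0.0505] mec [0.5905 0.184 ] 0.0253 zmax 0.0529
[534  71  26  10 170] [547.1  75.7] [ 0.8179 -0.7205  0.09  ]
[261 177   9   7  41] [265.6 180.9] [0.6255 0.0177 0.09  ]
[205 214   9   9  48] [209.4 218.6] [0.5494 0.1585 0.09  ]
[427 229  14  13 102] [433.5 234.9] [ 0.4495 -0.3547  0.09  ]
[414 233  18  16 158] [421.7 241. ] [ 0.4386 -0.3249  0.09  ]
[457 239  17  11 102] [464.3 244.6] [ 0.4188 -0.421   0.09  ]
```

Run:
```python
import cv2
a=cv2.imread("pics/top0.png")[150:310,180:490]
cv2.imwrite("pics/crop1.png",cv2.resize(a,None,fx=2.55,fy=2.55,interpolation=cv2.INTER_CUBIC))
```

```text
(no output)
```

View pics/crop1.png

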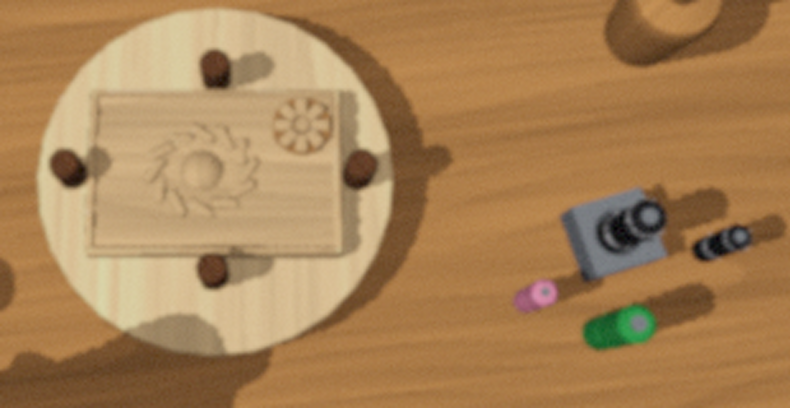

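```bash
cat >> h.py <<'E'
AX=np.array([.5448,.0306])
def rows(p,a,tg,cl):
    """p,a: commanded start (m, tool yaw deg; tool down). tg: [(x,y,z,a)], cl closure. prints rows, returns end."""
    p=np.array(p,float);out=[]
    if np.isscalar(cl): cl=[cl]*len(tg)
    for t,c in zip(tg,cl):
        s,k=np.sin(np.radians(a)),np.cos(np.radians(a))
        R=np.array([[k,s,0],[s,-k,0],[0,0,-1.]])
        u=np.round(R.T@(np.array(t[:3])-p)/.025,2);w=round(-(t[3]-a)/8,2)
        if abs(u).max()>1 or abs(w)>1: print("CLIP",u,w);u=u.clip(-1,1);w=np.clip(w,-1,1)
        p=p+R@u*.025;a-=w*8;out.append("%g %g %g 0 0 %g %g"%(*(u+0.),w+0.,c))
    print("; ".join(out));print("end",p.round(4),round(a,2));return p,a
def lin(p,q,n): # n steps from p to q (x,y,z,a), smooth-free
    p,q=np.array(p,float),np.array(q,float);return [p+(q-p)*(i+1)/n for i in range(n)]
E
python3 - <<'E'
from h import *
p=(.28,.559,.189,-26.57)
m=(.40,.26,.189,-90);e=(.451,.098,.12,-90)
q,a=rows(p[:3],p[3],lin(p,m,10),[1]*10)
rows(q,a,lin((*q,a),e,8)+lin(e,(.451,.098,.085,-90),2),1)
E
```

```text
CLIP [1.06 0.75 0.  ] 0.8
CLIP [1.19 0.61 0.  ] 0.79
CLIP [1.38 0.48 0.  ] 0.79
CLIP [1.61 0.31 0.  ] 0.79
CLIP [1.88 0.16 0.  ] 0.8
CLIP [ 2.16 -0.02  0.  ] 0.79
CLIP [ 2.44 -0.19  0.  ] 0.79
CLIP [ 2.7  -0.37  0.  ] 0.8
CLIP [ 2.93 -0.53  0.  ] 0.79
0.96 0.85 0 0 0 0.79 1; 1 0.75 0 0 0 0.8 1; 1 0.61 0 0 0 0.79 1; 1 0.48 0 0 0 0.79 1; 1 0.31 0 0 0 0.79 1; 1 0.16 0 0 0 0.8 1; 1 -0.02 0 0 0 0.79 1; 1 -0.19 0 0 0 0.79 1; 1 -0.37 0 0 0 0.8 1; 1 -0.53 0 0 0 0.79 1
end [0.3947 0.308  0.189 ] -90.01
CLIP [ 1.05 -0.28  0.34] -0.0
CLIP [ 1.1  -0.28  0.35] -0.0
CLIP [ 1.15 -0.29  0.34] -0.0
CLIP [ 1.2  -0.28  0.35] -0.0
CLIP [ 1.25 -0.28  0.34] -0.0
CLIP [ 1.3  -0.28  0.35] -0.0
CLIP [ 1.35 -0.28  0.34] -0.0
CLIP [ 1.4  -0.28  0.35] -0.0
1 -0.28 0.34 0 0 0 1; 1 -0.28 0.35 0 0 0 1; 1 -0.29 0.34 0 0 0 1; 1 -0.28 0.35 0 0 0 1; 1 -0.28 0.34 0 0 0 1; 1 -0.28 0.35 0 0 0 1; 1 -0.28 0.34 0 0 0 1; 1 -0.28 0.35 0 0 0 1; 0.4 0 0.7 0 0 0 1; 0 0 0.7 0 0 0 1
end [0.4509 0.098  0.085 ] -90.01
```

>>> jog_arm(
  plan="0.96 0.85 0 0 0 0.79 1; 1 0.75 0 0 0 0.8 1; 1 0.61 0 0 0 0.79 1; 1 0.48 0 0 0 0.79 1; 1 0.31 0 0 0 0.79 1; 1 0.16 0 0 0 0.8 1; 1 -0.02 0 0 0 0.79 1; 1 -0.19 0 0 0 0.79 1; 1 -0.37 0 0 0 0.8 1; 1 -0.53 0 0 0 0.79 1",
)

```text
time_s: 1.1
tcp_pos: [0.3943, 0.3069, 0.189]
ee_rot: [[-0.004, -1.0, -0.001], [-1.0, 0.004, -0.0], [0.0, 0.001, -1.0]]
wrist_force: [0.1, -0.3, 0.2]
gripper_width: 0.169
gripper_force: 0.0
```

>>> jog_arm(
  plan="1 -0.28 0.34 0 0 0 1; 1 -0.28 0.35 0 0 0 1; 1 -0.29 0.34 0 0 0 1; 1 -0.28 0.35 0 0 0 1; 1 -0.28 0.34 0 0 0 1; 1 -0.28 0.35 0 0 0 1; 1 -0.28 0.34 0 0 0 1; 1 -0.28 0.35 0 0 0 1; 0.4 0 0.7 0 0 0 1; 0 0 0.7 0 0 0 1",
)

```text
time_s: 2.1
tcp_pos: [0.4502, 0.0965, 0.0847]
ee_rot: [[-0.003, -1.0, -0.0], [-1.0, 0.003, 0.0], [-0.0, 0.0, -1.0]]
wrist_force: [0.1, 1.0, 1.1]
gripper_width: 0.004
gripper_force: 0.0
```

Run:
```python
from h import *
s=r.sense();print(s['time_s'],s['tcp_pos'],s['ee_rot'].round(3),s['gripper_width'])
p,d=r.capture("top");cv2.imwrite("pics/top1.png",p[:,:,::-1])
s=r.sense();print(s['time_s'],s['tcp_pos'],s['joints'].round(1))
```

```text
2.1 [0.45016225 0.09650378 0.08469374] [[-0.003 -1.    -0.   ]
 [-1.     0.003  0.   ]
 [-0.     0.    -1.   ]] 0.0037948003362419285
2.15 [0.4480221  0.09607364 0.08186906] [ 32.5  12.8 -30.6  -0.1 -47.  -32.6]
```

Run:
```python
from h import *
ph0=np.degrees(np.arctan2(.0426-AX[1],.450-AX[0]))%360;print(ph0)
w=[.5,.7,.95,1.2,1.45,1.7,1.85,1.85]
psi=np.radians(ph0-6);tg=[];aa=np.r_[-98,np.linspace(-96,-50,8)]
def pos(psi,a): 
    n=np.array([np.cos(np.radians(a)),np.sin(np.radians(a))])
    return AX+.096*np.array([np.cos(psi),np.sin(psi)])-.0255*n
s=pos(psi,-97)
tg=[((.4509+s[0])/2,(.098+s[1])/2,.088,-94),(*s,.088,-97)]
for wi,a in zip(w,aa[1:]):
    psi+=wi*.1;tg.append((*pos(psi,a),.088,a))
print(np.round(tg,4))
p,a=rows((.4509,.098,.085),-90.01,tg,1)
# lift + transit to above scope, coarse
v=np.array(tg[-1][:2])-np.array(tg[-2][:2])
t1=(*(p[:2]+v*.4),p[2]+.024,a-4);t2=(*(p[:2]+v*.5),p[2]+.048,a-12)
S=(.446,-.3425)
e=(.446,t2[1]-8*.025*1.0,.20,-90)
rows(p,a,[t1,t2]+lin(t2,e,8),[1]*2+[.3]*8)
```

```text
172.78573796079323
[[ 4.52700e-01  8.79000e-02  8.80000e-02 -9.40000e+01]
 [ 4.54400e-01  7.79000e-02  8.80000e-02 -9.70000e+01]
 [ 4.53000e-01  7.32000e-02  8.80000e-02 -9.60000e+01]
 [ 4.49100e-01  6.67000e-02  8.80000e-02 -8.94286e+01]
 [ 4.45600e-01  5.74000e-02  8.80000e-02 -8.28571e+01]
 [ 4.43300e-01  4.54000e-02  8.80000e-02 -7.62857e+01]
 [ 4.42900e-01  3.08000e-02  8.80000e-02 -6.97143e+01]
 [ 4.45600e-01  1.43000e-02  8.80000e-02 -6.31429e+01]
 [ 4.51800e-01 -2.70000e-03  8.80000e-02 -5.65714e+01]
 [ 4.60800e-01 -1.80000e-02  8.80000e-02 -5.00000e+01]]
0.4 -0.07 -0.12 0 0 0.5 1; 0.4 -0.1 0 0 0 0.37 1; 0.19 0.03 0 0 0 -0.12 1; 0.28 0.13 0 0 0 -0.82 1; 0.37 0.14 0 0 0 -0.82 1; 0.46 0.16 0 0 0 -0.83 1; 0.56 0.15 0 0 0 -0.82 1; 0.66 0.13 0 0 0 -0.82 1; 0.72 0.09 0 0 0 -0.82 1; 0.71 0.03 0 0 0 -0.82 1
end [ 0.4608 -0.018   0.088 ] -50.01
0.28 0.05 -0.96 0 0 0.5 1; 0.07 0 -0.96 0 0 1 1; 0.84 0.56 -0.32 0 0 0.44 0.3; 0.87 0.5 -0.32 0 0 0.43 0.3; 0.9 0.45 -0.32 0 0 0.44 0.3; 0.92 0.39 -0.32 0 0 0.44 0.3; 0.95 0.34 -0.32 0 0 0.44 0.3; 0.97 0.28 -0.32 0 0 0.43 0.3; 0.98 0.21 -0.32 0 0 0.44 0.3; 0.99 0.16 -0.32 0 0 0.44 0.3
end [ 0.4461 -0.2257  0.2   ] -90.01
```

>>> jog_arm(
  plan="0.4 -0.07 -0.12 0 0 0.5 1; 0.4 -0.1 0 0 0 0.37 1; 0.19 0.03 0 0 0 -0.12 1; 0.28 0.13 0 0 0 -0.82 1; 0.37 0.14 0 0 0 -0.82 1; 0.46 0.16 0 0 0 -0.83 1; 0.56 0.15 0 0 0 -0.82 1; 0.66 0.13 0 0 0 -0.82 1; 0.72 0.09 0 0 0 -0.82 1; 0.71 0.03 0 0 0 -0.82 1",
)

```text
time_s: 3.15
tcp_pos: [0.4601, -0.0187, 0.0887]
ee_rot: [[0.648, -0.762, 0.0], [-0.762, -0.648, 0.0], [-0.0, -0.0, -1.0]]
wrist_force: [0.7, -0.4, -0.0]
gripper_width: 0.0
gripper_force: 0.0
```

>>> jog_arm(
  plan="0.28 0.05 -0.96 0 0 0.5 1; 0.07 0 -0.96 0 0 1 1; 0.84 0.56 -0.07 0 0 0.44 -0.4; 0.87 0.5 -0.07 0 0 0.43 -0.4; 0.9 0.45 -0.07 0 0 0.44 -0.4; 0.92 0.39 -0.07 0 0 0.44 -0.4; 0.95 0.34 -0.07 0 0 0.44 -0.4; 0.97 0.28 -0.07 0 0 0.43 -0.4; 0.98 0.21 -0.07 0 0 0.44 -0.4; 0.99 0.16 -0.07 0 0 0.44 -0.4",
)

```text
time_s: 4.15
tcp_pos: [0.4452, -0.2267, 0.1507]
ee_rot: [[-0.001, -1.0, 0.0], [-1.0, 0.001, 0.0], [-0.0, -0.0, -1.0]]
wrist_force: [-0.0, -0.2, -0.3]
gripper_width: 0.64
gripper_force: 0.0
```

```bash
cat >> h.py <<'E'
import json,os
def dogs(n,tag=None):
    t=r.sense()['time_s'];p,d=r.capture(n);P=cloud(n,d);z=P[...,2]
    if tag: cv2.imwrite(f"pics/{tag}.png",p[:,:,::-1])
    rr=np.hypot(P[...,0]-AX[0],P[...,1]-AX[1])
    m=(d>0)&(z>.094)&(z<.107)&(rr<.155)&(rr>.078)
    N,L,S,C=cv2.connectedComponentsWithStats(m.astype(np.uint8));o=[]
    for i in range(1,N):
        if S[i,4]<60: continue
        c,q=cv2.minEnclosingCircle(P[L==i][:,:2].astype(np.float32))
        if not .013<q<.0175: continue
        v=np.array(c)-AX;R=np.hypot(*v);o.append((R,np.degrees(np.arctan2(v[1],v[0]))))
    # candidates of panel yaw (deg): long dogs at 0/180, side at 90/-90
    long=[a for R,a in o if abs(R-.136)<.008];side=[a for R,a in o if abs(R-.096)<.008]
    c=np.array([a*2 for a in long]+[(a-90)*2 for a in side])
    yaw=np.degrees(np.angle(np.exp(1j*np.radians(c)).sum()))/2  # mod 180
    return t,yaw,len(c),[(round(R,4),round(a,1)) for R,a in o],p,P
def meas(tag=None):
    for n in("top","scene"):
        t,y,k,o,_,_=dogs(n,tag and tag+n);print(n,t,round(y,2),k,o)
        if k>=2:
            with open("log.txt","a") as f: f.write(f"{t} {y}\n")
E
python3 - <<'E'
from h import *
s=r.sense();print(s['time_s'],s['tcp_pos'],s['wrist_force'],s['gripper_width'])
meas("m1");meas()
print(r.sense()['tcp_pos'])
E
```

```text
4.15 [ 0.44522891 -0.22666873  0.15070988] [-0.01538664 -0.19025167 -0.3204656 ] 0.6397248597587253
top 4.15 83.33 3 [(np.float64(0.0951), np.float64(-6.2)), (np.float64(0.1372), np.float64(83.9)), (np.float64(0.0966), np.float64(172.3))]
scene 4.2 82.73 4 [(np.float64(0.1348), np.float64(82.9)), (np.float64(0.0958), np.float64(172.9)), (np.float64(0.0962), np.float64(-8.0)), (np.float64(0.1367), np.float64(-96.9))]
top 4.25 82.95 3 [(np.float64(0.0948), np.float64(-7.0)), (np.float64(0.1369), np.float64(83.5)), (np.float64(0.0968), np.float64(172.3))]
scene 4.3 82.86 4 [(np.float64(0.1341), np.float64(82.5)), (np.float64(0.0959), np.float64(173.2)), (np.float64(0.0961), np.float64(-7.8)), (np.float64(0.1373), np.float64(-96.4))]
[ 0.44525079 -0.22585553  0.15035793]
```

Run:
```python
import cv2,numpy as np
a=cv2.imread("pics/m1top.png")[140:310,180:480];b=cv2.imread("pics/m1scene.png")[140:330,60:380];c=cv2.imread("pics/top1.png")[140:310,180:480]
f=lambda x:cv2.resize(x,(400,260))
cv2.imwrite("pics/mm.png",np.vstack([np.hstack([f(a),f(b)]),np.hstack([f(c),f(c)])]))
```

```text
(no output)
```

View pics/mm.png

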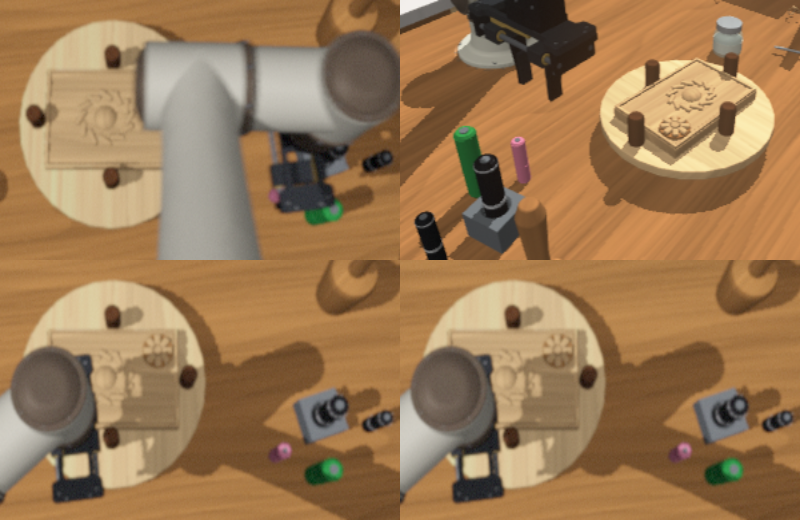

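The montage shows the table exactly as at first, with the rosette still upper right, so the push missed. I'll check the true fingertip position against the reported TCP.

Run:
```python
from h import *
s=r.sense();print(s['time_s'],s['tcp_pos'],s['gripper_width'])
for n in("scene","top"):
    p,d=r.capture(n);P=cloud(n,d);np.save(f"pics/{n}2_d.npy",d);z=P[...,2]
    t=s['tcp_pos'];m=(d>0)&(abs(P[...,0]-t[0])<.12)&(abs(P[...,1]-t[1])<.06)&(z>.125)&(z<.26)
    q=P[m];print(n,len(q),q.min(0),q.max(0))
    for zl in np.arange(.13,.25,.01):
        k=q[(q[:,2]>=zl)&(q[:,2]<zl+.01)]
        if len(k):print(round(zl,3),len(k),k.min(0).round(3),k.max(0).round(3))
    E=r.get_calibration(n);K=E["mtx"];c=np.linalg.inv(E["extrinsics"])@np.r_[t,1];print("tcp px",K[0,0]*c[0]/-c[2]+K[0,2],-K[1,1]*c[1]/-c[2]+K[1,2])
    cv2.imwrite(f"pics/{n}2.png",p[:,:,::-1])
a=cv2.imread("pics/scene2.png")[130:290,60:260];cv2.imwrite("pics/c2.png",cv2.resize(a,(750,600)))
```

```text
4.35 [ 0.44525079 -0.22585553  0.15035793] 0.6892325449243639
scene 719 [ 0.35930241 -0.26496542  0.18302897] [ 0.53316117 -0.19196022  0.25999479]
0.18 55 [ 0.407 -0.24   0.183] [ 0.485 -0.216  0.19 ]
0.19 110 [ 0.405 -0.239  0.19 ] [ 0.486 -0.217  0.2  ]
0.2 104 [ 0.405 -0.239  0.2  ] [ 0.486 -0.217  0.21 ]
0.21 102 [ 0.405 -0.24   0.21 ] [ 0.488 -0.217  0.22 ]
0.22 88 [ 0.4   -0.239  0.22 ] [ 0.489 -0.218  0.23 ]
0.23 70 [ 0.4  -0.24  0.23] [ 0.49  -0.224  0.24 ]
0.24 38 [ 0.398 -0.239  0.24 ] [ 0.491 -0.216  0.249]
tcp px 175.71569638623936 218.15658969883296
top 6 [ 0.35926113 -0.19047963  0.25356551] [ 0.40151992 -0.1884882   0.2593936 ]
tcp px 384.9894255924826 238.77603228441006
```

View pics/c2.png

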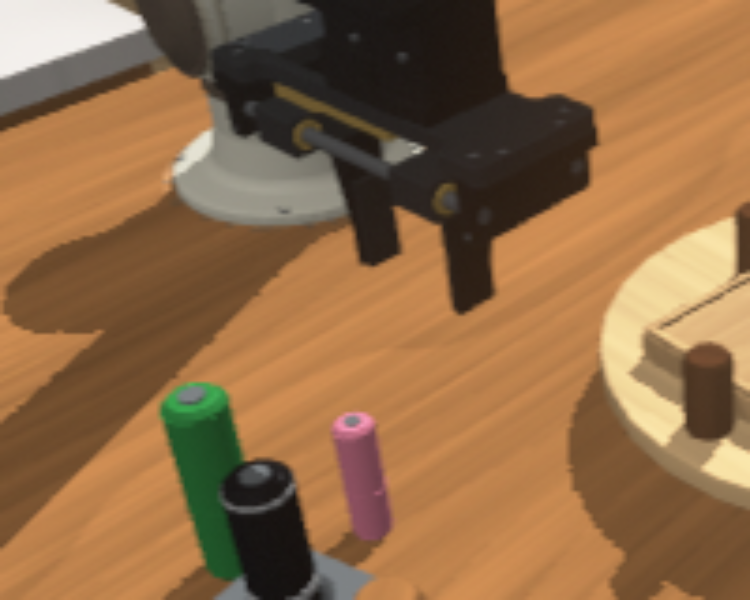

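The crop shows the real fingertips around crop pixel (375,262)/(470,308), about 33 mm higher than the reported TCP. So the fingers passed over the dog. I'll check in the first picture whether that offset is constant.

Run:
```python
from h import *
d=np.load("pics/scene0_d.npy");P=cloud("scene",d)
t=np.array([.2793,.5584,.1883])
m=(d>0)&(np.linalg.norm(P[...,:2]-t[:2],axis=-1)<.12)&(P[...,2]>.12)&(P[...,2]<.4);q=P[m]
for zl in np.arange(.15,.36,.02):
    k=q[(q[:,2]>=zl)&(q[:,2]<zl+.02)]
    if len(k):print(round(zl,3),len(k),k.min(0).round(4),k.max(0).round(4),np.median(k,0).round(3))
for n,c,rg in(("scene","scene2_d",0),):
    P=cloud(n,np.load(f"pics/{c}.npy"));z=P[...,2];m=(abs(P[...,0]-.4465)<.012)&(abs(P[...,1]+.343)<.03)&(z>.05)&(z<.16)
    print("scope z max",np.sort(z[m])[-5:])
```

```text
0.21 29 [0.2419 0.5062 0.2206] [0.3123 0.6018 0.2296] [0.268 0.521 0.226]
0.23 72 [0.2442 0.5034 0.23  ] [0.3123 0.6017 0.2498] [0.279 0.552 0.24 ]
0.25 76 [0.247  0.4992 0.2501] [0.3137 0.6104 0.2699] [0.289 0.589 0.261]
0.27 76 [0.2435 0.4936 0.2702] [0.323  0.6131 0.2899] [0.297 0.595 0.279]
0.29 287 [0.2095 0.4586 0.2902] [0.3507 0.6209 0.31  ] [0.29  0.539 0.304]
0.31 340 [0.2032 0.4546 0.31  ] [0.3537 0.6332 0.33  ] [0.289 0.529 0.32 ]
0.33 328 [0.2092 0.4545 0.33  ] [0.3524 0.6515 0.3497] [0.29  0.543 0.335]
0.35 170 [0.2493 0.527  0.35  ] [0.3209 0.5942 0.3698] [0.3   0.551 0.36 ]
scope z max [0.13343439 0.13349664 0.1335765  0.133632   0.13379141]
```

Run:
```python
from h import *
print(r.sense()['tcp_pos'])
p=(.4461,-.2257,.1500);m=(.451,.0243,.11,-90);e=(.451,.098,.11,-90)
q,a=rows(p,-90.01,lin((*p,-90),m,10),1)
q,a=rows(q,a,lin((*q,a),e,3)+lin(e,(.451,.098,.053,-90),5)+[(.451,.098,.053,-90)]*2,1)
```

```text
[ 0.4454698  -0.22512245  0.15036758]
-1 -0.02 0.16 0 0 0 1; -1 -0.02 0.16 0 0 0 1; -1 -0.02 0.16 0 0 0 1; -1 -0.02 0.16 0 0 0 1; -1 -0.02 0.16 0 0 0 1; -1 -0.02 0.16 0 0 0 1; -1 -0.02 0.16 0 0 0 1; -1 -0.02 0.16 0 0 0 1; -1 -0.01 0.16 0 0 0 1; -1 -0.02 0.16 0 0 0 1
end [0.4509 0.0243 0.11  ] -90.01
-0.98 0 0 0 0 0 1; -0.99 0 0 0 0 0 1; -0.98 0 0 0 0 0 1; 0 0 0.46 0 0 0 1; 0 0 0.45 0 0 0 1; 0 0 0.46 0 0 0 1; 0 0 0.45 0 0 0 1; 0 0 0.46 0 0 0 1; 0 0 0 0 0 0 1; 0 0 0 0 0 0 1
end [0.4509 0.098  0.053 ] -90.01
```

>>> jog_arm(
  plan="-1 -0.02 0.16 0 0 0 1; -1 -0.02 0.16 0 0 0 1; -1 -0.02 0.16 0 0 0 1; -1 -0.02 0.16 0 0 0 1; -1 -0.02 0.16 0 0 0 1; -1 -0.02 0.16 0 0 0 1; -1 -0.02 0.16 0 0 0 1; -1 -0.02 0.16 0 0 0 1; -1 -0.01 0.16 0 0 0 1; -1 -0.02 0.16 0 0 0 1",
)

```text
time_s: 5.45
tcp_pos: [0.45, 0.0262, 0.1104]
ee_rot: [[0.002, -1.0, 0.0], [-1.0, -0.002, 0.0], [-0.0, -0.0, -1.0]]
wrist_force: [0.7, -0.9, -0.1]
gripper_width: 0.008
gripper_force: 0.0
```

>>> jog_arm(
  plan="-0.98 0 0 0 0 0 1; -0.99 0 0 0 0 0 1; -0.98 0 0 0 0 0 1; 0 0 0.46 0 0 0 1; 0 0 0.45 0 0 0 1; 0 0 0.46 0 0 0 1; 0 0 0.45 0 0 0 1; 0 0 0.46 0 0 0 1; 0 0 0 0 0 0 1; 0 0 0 0 0 0 1",
)

```text
time_s: 6.45
tcp_pos: [0.4503, 0.0986, 0.0536]
ee_rot: [[0.002, -1.0, 0.0], [-1.0, -0.002, -0.0], [0.0, -0.0, -1.0]]
wrist_force: [0.6, 0.7, 0.6]
gripper_width: 0.007
gripper_force: 0.0
```

Run:
```python
from h import *
s=r.sense();print(s['tcp_pos'],s['time_s'])
p,d=r.capture("scene");P=cloud("scene",d);cv2.imwrite("pics/s3.png",p[:,:,::-1])
t=s['tcp_pos'];z=P[...,2];m=(d>0)&(abs(P[...,0]-t[0])<.03)&(abs(P[...,1]-t[1])<.03)&(z>.06)&(z<.14)
q=P[m];print(len(q),q.min(0),q.max(0))
a=p[120:280,180:380,::-1];cv2.imwrite("pics/c3.png",cv2.resize(a,(750,600)))
print(r.sense()['tcp_pos'])
```

```text
[0.45028417 0.09857716 0.05360337] 6.45
242 [0.43371709 0.06954159 0.06849102] [0.48027295 0.12285165 0.13984258]
[0.45063474 0.09864917 0.05391919]
```

View pics/c3.png

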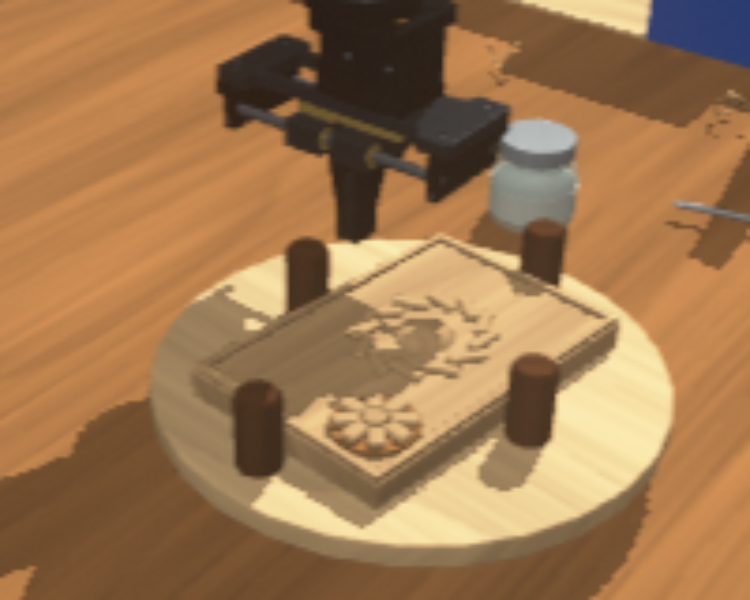

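The tips are at crop (357,240), behind the near dog at (305,240). I'll work out their height from that pixel.

Run:
```python
from h import *
for z in(.05,.06,.07,.08,.085,.09,.1): print(z,ray("scene",275.2,184,z).round(4))
```

```text
0.05 [0.4205 0.143  0.05  ]
0.06 [0.4304 0.1292 0.06  ]
0.07 [0.4404 0.1153 0.07  ]
0.08 [0.4503 0.1015 0.08  ]
0.085 [0.4552 0.0946 0.085 ]
0.09 [0.4602 0.0876 0.09  ]
0.1 [0.4701 0.0738 0.1   ]
```

>>> jog_arm(
  plan="0.4 -0.07 0 0 0 0.5 1; 0.4 -0.1 0 0 0 0.37 1; 0.19 0.03 0 0 0 -0.12 1; 0.28 0.13 0 0 0 -0.82 1; 0.37 0.14 0 0 0 -0.82 1; 0.46 0.16 0 0 0 -0.83 1; 0.56 0.15 0 0 0 -0.82 1; 0.66 0.13 0 0 0 -0.82 1; 0.72 0.09 0 0 0 -0.82 1; 0.71 0.03 0 0 0 -0.82 1",
)

```text
time_s: 7.5
tcp_pos: [0.46, -0.0189, 0.0537]
ee_rot: [[0.647, -0.762, 0.0], [-0.762, -0.647, 0.0], [-0.0, -0.0, -1.0]]
wrist_force: [0.6, 0.0, -0.4]
gripper_width: 0.006
gripper_force: 0.0
```

>>> jog_arm(
  plan="0.28 0.05 -0.96 0 0 0.5 1; 0.07 0 -0.96 0 0 1 1; 0.84 0.56 -0.15 0 0 0.44 -0.4; 0.87 0.5 -0.15 0 0 0.43 -0.4; 0.9 0.45 -0.15 0 0 0.44 -0.4; 0.92 0.39 -0.15 0 0 0.44 -0.4; 0.95 0.34 -0.15 0 0 0.44 -0.4; 0.97 0.28 -0.15 0 0 0.43 -0.4; 0.98 0.21 -0.15 0 0 0.44 -0.4; 0.99 0.16 -0.15 0 0 0.44 -0.4",
)

```text
time_s: 8.5
tcp_pos: [0.4451, -0.2268, 0.1318]
ee_rot: [[-0.001, -1.0, 0.001], [-1.0, 0.001, -0.0], [0.0, -0.001, -1.0]]
wrist_force: [-0.2, 0.7, -0.1]
gripper_width: 0.647
gripper_force: 0.0
```

```bash
rm -f log.txt
python3 - <<'E'
from h import *
s=r.sense();print(s['time_s'],s['tcp_pos'],s['wrist_force'],s['gripper_width'])
meas("m4");
p=(.4461,-.2257,.131);S=(.4460,-.3428)
z=.010+.085-.019-.031;print(z)
q,a=rows(p,-90,lin((*p,-90),(*S,.118,-90),5)+lin((*S,.118,-90),(*S,z,-90),5),-.4)
E
```

```text
8.5 [ 0.4451455  -0.22683011  0.1318194 ] [-0.20383385  0.73175341 -0.0560388 ] 0.6470788179291449
top 8.5 65.36 3 [(np.float64(0.0943), np.float64(-24.4)), (np.float64(0.1361), np.float64(65.8)), (np.float64(0.0974), np.float64(154.7))]
scene 8.55 70.21 4 [(np.float64(0.0948), np.float64(161.8)), (np.float64(0.1342), np.float64(70.1)), (np.float64(0.136), np.float64(-109.5)), (np.float64(0.0977), np.float64(-21.5))]
0.045
0.94 0 0.1 0 0 0 -0.4; 0.93 0 0.11 0 0 0 -0.4; 0.94 0 0.1 0 0 0 -0.4; 0.94 0 0.11 0 0 0 -0.4; 0.93 0 0.1 0 0 0 -0.4; 0 0 0.58 0 0 0 -0.4; 0 0 0.59 0 0 0 -0.4; 0 0 0.58 0 0 0 -0.4; 0 0 0.59 0 0 0 -0.4; 0 0 0.58 0 0 0 -0.4
end [ 0.4461 -0.3427  0.045 ] -90.0
```

>>> jog_arm(
  plan="0.94 0 0.1 0 0 0 -0.4; 0.93 0 0.11 0 0 0 -0.4; 0.94 0 0.1 0 0 0 -0.4; 0.94 0 0.11 0 0 0 -0.4; 0.93 0 0.1 0 0 0 -0.4; 0 0 0.58 0 0 0 -0.4; 0 0 0.59 0 0 0 -0.4; 0 0 0.58 0 0 0 -0.4; 0 0 0.59 0 0 0 -0.4; 0 0 0.58 0 0 0 0.5",
)

```text
time_s: 9.6
tcp_pos: [0.4455, -0.3421, 0.0448]
ee_rot: [[0.002, -1.0, 0.0], [-1.0, -0.002, 0.0], [-0.0, -0.0, -1.0]]
wrist_force: [0.1, -0.0, 0.1]
gripper_width: 0.662
gripper_force: 0.0
```

>>> jog_arm(
  plan="0 0 0 0 0 0 1; 0 0 0 0 0 0 1; 0 0 0 0 0 0 1; 0 0 0 0 0 0 1; 0 0 -0.4 0 0 0 1; 0 0 -0.8 0 0 0 1; 0 0 -1 0 0 0 1; 0 0 -1 0 0 0 1; 0 0 -1 0 0 0 1; 0 0 -1 0 0 0 1",
)

```text
time_s: 10.6
tcp_pos: [0.4452, -0.3425, 0.1772]
ee_rot: [[-0.0, -1.0, 0.001], [-1.0, 0.0, 0.0], [-0.0, -0.001, -1.0]]
wrist_force: [-0.4, 0.0, -2.2]
gripper_width: 0.382
gripper_force: 30.0
```

Run:
```python
from h import *
s=r.sense();print(s['time_s'],s['tcp_pos'],s['wrist_force'],s['gripper_width'],s['gripper_force'])
for n in("top","scene"):
    t,y,k,o,p,P=dogs(n,"g"+n);print(n,t,round(y,2),k,o)
    open("log.txt","a").write(f"{t} {y}\n") if k>1 else 0
    if n=="scene":
        z=P[...,2];m=(z>.05)&(z<.25)&(abs(P[...,0]-.446)<.03)&(abs(P[...,1]+.3427)<.03)&(p.max(2)<90)
        q=P[m];
        for zl in np.arange(.05,.25,.01):
            k=q[(q[:,2]>=zl)&(q[:,2]<zl+.01)]
            if len(k)>8: print(round(zl,2),len(k),*[np.round(v,4) for v in circ(k[:,:2])],k.min(0).round(3))
cv2.imwrite("pics/c5.png",cv2.resize(p[150:350,60:310,::-1],(750,600)))
```

```text
10.6 [ 0.44518747 -0.34246317  0.17716617] [-0.36279081  0.04949093 -2.15587079] 0.3815506216189449 29.9510156620795
top 10.6 -85.27 4 [(np.float64(0.0955), np.float64(5.8)), (np.float64(0.1347), np.float64(-85.6)), (np.float64(0.1369), np.float64(94.9)), (np.float64(0.0965), np.float64(-176.2))]
scene 10.65 -80.29 4 [(np.float64(0.1361), np.float64(99.5)), (np.float64(0.0953), np.float64(-168.9)), (np.float64(0.0958), np.float64(8.6)), (np.float64(0.1369), np.float64(-80.3))]
0.14 9 [ 0.4504 -0.3471] 0.0127 [ 0.448 -0.36   0.147]
0.15 95 [ 0.4477 -0.3447] 0.0162 [ 0.44  -0.361  0.15 ]
0.16 97 [ 0.4474 -0.3447] 0.0163 [ 0.439 -0.362  0.16 ]
0.17 95 [ 0.4479 -0.3449] 0.016 [ 0.442 -0.362  0.17 ]
0.18 101 [ 0.4482 -0.3451] 0.0156 [ 0.44  -0.362  0.18 ]
0.19 45 [ 0.4485 -0.3451] 0.0155 [ 0.445 -0.361  0.19 ]
0.2 103 [ 0.4474 -0.3443] 0.0164 [ 0.438 -0.361  0.2  ]
0.21 85 [ 0.4468 -0.3344] 0.027 [ 0.423 -0.361  0.21 ]
0.22 141 [ 0.4481 -0.3373] 0.0253 [ 0.423 -0.361  0.22 ]
0.23 140 [ 0.4477 -0.3369] 0.026 [ 0.421 -0.361  0.23 ]
0.24 116 [ 0.4475 -0.3337] 0.0285 [ 0.421 -0.361  0.24 ]
```

View pics/c5.png

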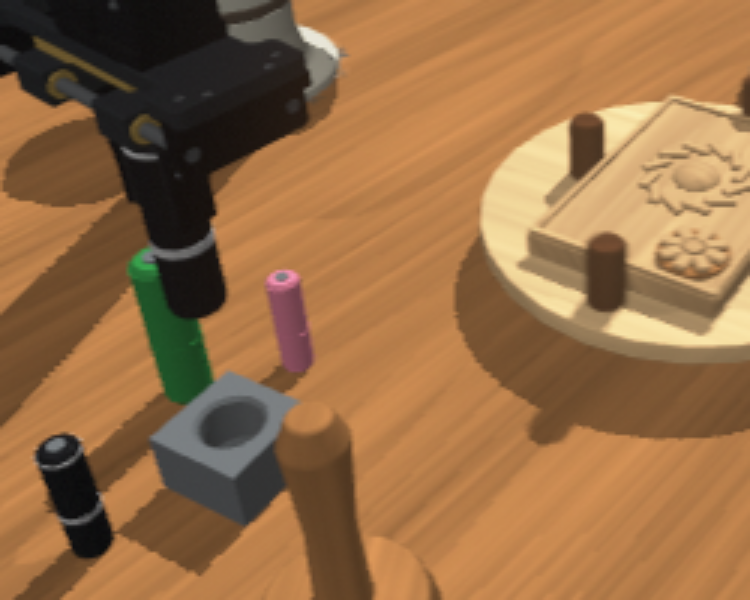

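The scope is held upright, clear of the holder, with its lens tip at about crop (195,310). The rosette at crop (693,250) fixes the yaw near -80° at 10.65 s. Next I move toward the table and re-measure.

>>> jog_arm(
  plan="-0.8 -0.2 0 0 0 0 1; -1 -0.2 0 0 0 0 1; -1 -0.2 0 0 0 0 1; -1 -0.2 0 0 0 0 1; -1 -0.2 0 0 0 0 1; -1 -0.2 0 0 0 0 1; -1 -0.2 0.1 0 0 0 1; -1 -0.2 0.1 0 0 0 1; -1 -0.2 0 0 0 0 1; -1 -0.2 0 0 0 0 1",
)

```text
time_s: 11.7
tcp_pos: [0.4948, -0.0966, 0.1696]
ee_rot: [[-0.001, -1.0, -0.002], [-1.0, 0.001, 0.0], [-0.0, 0.002, -1.0]]
wrist_force: [-0.2, -0.6, -1.5]
gripper_width: 0.387
gripper_force: 29.9
```

```bash
cat >> h.py <<'E'
from scipy.optimize import least_squares
def phase(t,w0,I,y0,T0):
    tau=I/.0017;c=.0006/.0017;x=t-T0
    return y0+np.degrees((w0+c)*tau*(1-np.exp(-x/tau))-c*x)
def fit(T0=8.5,y00=65.4-360):
    D=np.loadtxt("log.txt");t=D[:,0]
    # residual modulo 180 deg
    f=lambda v:np.r_[((D[:,1]-phase(t,v[0],v[1],v[2],T0)+90)%180-90)/.6,(v[1]-.034)/.006]
    best=min((least_squares(f,[w,.034,y00]) for w in np.arange(1.6,2.0,.05)),key=lambda s:s.cost)
    v=best.x;print("fit w0,I,y0",v.round(4),"res",f(v).round(2))
    dw=lambda t:(v[0]+.353)*np.exp(-(t-T0)*.0017/v[1])-.353
    return lambda t:phase(t,*v,T0),dw
LO=np.array([.0008,-.0008])
def ros(yaw): a=np.radians(yaw+27.67);return AX+.0926*np.array([np.cos(a),np.sin(a)])-LO
E
python3 - <<'E'
from h import *
s=r.sense();print(s['time_s'],s['tcp_pos'],s['wrist_force'],s['gripper_width'])
meas()
F,w=fit();t=r.sense()['time_s'];print(t,F(t),w(t),"period",6.283/w(t),"end",6.283/w(t+12))
p=np.array([.4961,-.0877,.17]);a=-90
# join: rows to t+1.0; last 2 rows on the rosette
tt=t+.1*np.arange(1,11);J=5
tj=np.r_[ros(F(tt[J])),.17];tg=lin((*p,a),(*tj,a),J+1)
zs=[.163,.155,.148,.14]
tg+=[(*ros(F(x)),z,a) for x,z in zip(tt[J+1:],zs)]
print(np.round(tg,4));rows(p,a,tg,1)
E
```

```text
11.7 [ 0.49475113 -0.09656468  0.16957868] [-0.24073408 -0.59870513 -1.48318081] 0.38664482708376496
top 11.7 15.78 2 [(np.float64(0.1364), np.float64(16.3)), (np.float64(0.1366), np.float64(-164.7))]
scene 11.75 19.57 3 [(np.float64(0.0947), np.float64(109.7)), (np.float64(0.1363), np.float64(19.3)), (np.float64(0.0971), np.float64(-70.3))]
fit w0,I,y0 [ 1.847300e+00  3.680000e-02 -2.948795e+02] res [ 0.4  -0.32 -0.38  0.1   0.63 -0.43  0.46]
11.8 24.235209219658543 1.5360937655881395 period 4.090245101407834 end 8.584002572495008
[[ 5.004e-01 -5.290e-02  1.700e-01 -9.000e+01]
 [ 5.047e-01 -1.800e-02  1.700e-01 -9.000e+01]
 [ 5.090e-01  1.680e-02  1.700e-01 -9.000e+01]
 [ 5.133e-01  5.160e-02  1.700e-01 -9.000e+01]
 [ 5.176e-01  8.650e-02  1.700e-01 -9.000e+01]
 [ 5.219e-01  1.213e-01  1.700e-01 -9.000e+01]
 [ 5.089e-01  1.171e-01  1.630e-01 -9.000e+01]
 [ 4.967e-01  1.110e-01  1.550e-01 -9.000e+01]
 [ 4.856e-01  1.032e-01  1.480e-01 -9.000e+01]
 [ 4.758e-01  9.400e-02  1.400e-01 -9.000e+01]]
CLIP [-1.39 -0.17  0.  ] -0.0
CLIP [-1.79 -0.17  0.  ] -0.0
CLIP [-2.18 -0.18  0.  ] -0.0
CLIP [-2.57 -0.17  0.  ] -0.0
CLIP [-2.97 -0.17  0.  ] -0.0
CLIP [-3.36 -0.17  0.  ] -0.0
CLIP [-2.19  0.52  0.28] -0.0
-1 -0.17 0 0 0 0 1; -1 -0.17 0 0 0 0 1; -1 -0.18 0 0 0 0 1; -1 -0.17 0 0 0 0 1; -1 -0.17 0 0 0 0 1; -1 -0.17 0 0 0 0 1; -1 0.52 0.28 0 0 0 1; -0.95 0.49 0.32 0 0 0 1; 0.31 0.44 0.28 0 0 0 1; 0.37 0.39 0.32 0 0 0 1
end [0.4758 0.0941 0.14  ] -90.0
```

Run:
```python
from h import *
F,w=fit();t=11.8
p=np.array([.4961,-.0977,.17]);a=-90
tt=t+.1*np.arange(1,11);J=8
tj=np.r_[ros(F(tt[J])),.16];tg=lin((*p,a),(*tj,a),J+1)
tg+=[(*ros(F(tt[9])),.155,a)]
p,a=rows(p,a,tg,1)
tt=12.8+.1*np.arange(1,11)
rows(p,a,[(*ros(F(x)),z,a) for x,z in zip(tt,[.15,.145,.141]+[.14]*7)],1)
```

```text
fit w0,I,y0 [ 1.847300e+00  3.680000e-02 -2.948795e+02] res [ 0.4  -0.32 -0.38  0.1   0.63 -0.43  0.46]
-0.89 0.05 0.04 0 0 0 1; -0.9 0.04 0.05 0 0 0 1; -0.89 0.05 0.04 0 0 0 1; -0.89 0.05 0.05 0 0 0 1; -0.9 0.04 0.04 0 0 0 1; -0.89 0.05 0.05 0 0 0 1; -0.89 0.05 0.04 0 0 0 1; -0.89 0.04 0.05 0 0 0 1; -0.9 0.05 0.04 0 0 0 1; 0.37 0.39 0.2 0 0 0 1
end [0.4758 0.0941 0.155 ] -90.0
0.42 0.34 0.2 0 0 0 1; 0.46 0.26 0.2 0 0 0 1; 0.49 0.2 0.16 0 0 0 1; 0.51 0.13 0.04 0 0 0 1; 0.52 0.05 0 0 0 0 1; 0.52 -0.03 0 0 0 0 1; 0.51 -0.09 0 0 0 0 1; 0.49 -0.16 0 0 0 0 1; 0.46 -0.23 0 0 0 0 1; 0.42 -0.29 0 0 0 0 1
end [ 0.4713 -0.0259  0.14  ] -90.0
```

>>> jog_arm(
  plan="-0.89 0.05 0.04 0 0 0 1; -0.9 0.04 0.05 0 0 0 1; -0.89 0.05 0.04 0 0 0 1; -0.89 0.05 0.05 0 0 0 1; -0.9 0.04 0.04 0 0 0 1; -0.89 0.05 0.05 0 0 0 1; -0.89 0.05 0.04 0 0 0 1; -0.89 0.04 0.05 0 0 0 1; -0.9 0.05 0.04 0 0 0 1; 0.37 0.39 0.2 0 0 0 1",
)

```text
time_s: 12.8
tcp_pos: [0.4765, 0.0962, 0.1553]
ee_rot: [[0.003, -1.0, 0.002], [-1.0, -0.003, 0.001], [-0.001, -0.002, -1.0]]
wrist_force: [0.2, -0.0, -2.4]
gripper_width: 0.382
gripper_force: 30.0
```

>>> jog_arm(
  plan="0.42 0.34 0.2 0 0 0 1; 0.46 0.26 0.2 0 0 0 1; 0.49 0.2 0.16 0 0 0 1; 0.51 0.13 0.04 0 0 0 1; 0.52 0.05 0 0 0 0 1; 0.52 -0.03 0 0 0 0 1; 0.51 -0.09 0 0 0 0 1; 0.49 -0.16 0 0 0 0 1; 0.46 -0.23 0 0 0 0 1; 0.42 -0.29 0 0 0 0 1",
)

```text
time_s: 13.8
tcp_pos: [0.4715, -0.027, 0.1405]
ee_rot: [[-0.001, -1.0, 0.0], [-1.0, 0.001, -0.0], [0.0, -0.0, -1.0]]
wrist_force: [0.5, -0.6, -1.2]
gripper_width: 0.383
gripper_force: 30.0
```

Run:
```python
from h import *
s=r.sense();print(s['time_s'],s['tcp_pos'],s['wrist_force'],s['gripper_width'])
t,y,k,o,p,P=dogs("scene","f1");print(t,round(y,2),k,o)
if k>1: open("log.txt","a").write(f"{t} {y}\n")
cv2.imwrite("pics/c6.png",cv2.resize(p[120:300,170:410,::-1],(800,600)))
F,w=fit();t=r.sense()['time_s'];print(t,"now yaw",F(t),"period",6.283/w(t))
p=np.array([.4713,-.0259,.14]);tt=t+.1*np.arange(1,11)
p,a=rows(p,-90,[(*ros(F(x)),.14,-90) for x in tt],1)
p,a=rows(p,a,[(*ros(F(x)),.14,-90) for x in tt+1],1)
```

```text
13.8 [ 0.47149621 -0.0270272   0.14045223] [ 0.52714941 -0.55794413 -1.20556882] 0.3827772670408416
13.8 11.79 4 [(np.float64(0.0938), np.float64(101.7)), (np.float64(0.1348), np.float64(-167.7)), (np.float64(0.1356), np.float64(11.1)), (np.float64(0.0969), np.float64(-77.9))]
fit w0,I,y0 [ 1.842300e+00  3.810000e-02 -2.948563e+02] res [ 0.37 -0.34 -0.17  0.29  0.4  -0.68  0.13  0.69]
13.85 now yaw 195.6621273859176 period 4.564171090071774
0.59 -0.59 0 0 0 0 1; 0.29 -0.41 0 0 0 0 1; 0.23 -0.45 0 0 0 0 1; 0.17 -0.47 0 0 0 0 1; 0.1 -0.49 0 0 0 0 1; 0.03 -0.49 0 0 0 0 1; -0.03 -0.49 0 0 0 0 1; -0.09 -0.48 0 0 0 0 1; -0.16 -0.46 0 0 0 0 1; -0.22 -0.43 0 0 0 0 1
end [ 0.5903 -0.0486  0.14  ] -90.0
-0.26 -0.4 0 0 0 0 1; -0.32 -0.36 0 0 0 0 1; -0.35 -0.32 0 0 0 0 1; -0.39 -0.26 0 0 0 0 1; -0.42 -0.21 0 0 0 0 1; -0.44 -0.16 0 0 0 0 1; -0.45 -0.1 0 0 0 0 1; -0.46 -0.04 0 0 0 0 1; -0.46 0.01 0 0 0 0 1; -0.45 0.08 0 0 0 0 1
end [0.6343 0.0514 0.14  ] -90.0
```

View pics/c6.png

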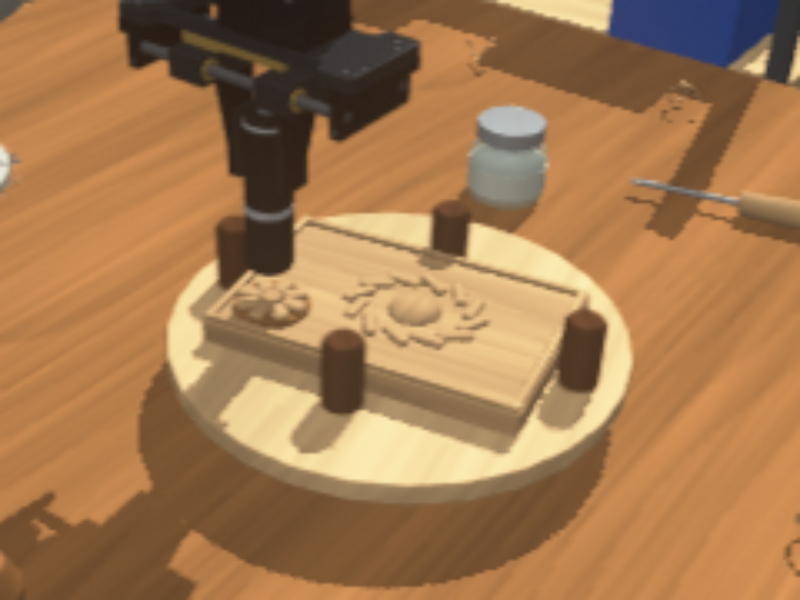

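The scope is directly over the rosette: lens at crop (268,262), rosette centre at (271,298). I keep riding.

>>> jog_arm(
  plan="0.59 -0.59 0 0 0 0 1; 0.29 -0.41 0 0 0 0 1; 0.23 -0.45 0 0 0 0 1; 0.17 -0.47 0 0 0 0 1; 0.1 -0.49 0 0 0 0 1; 0.03 -0.49 0 0 0 0 1; -0.03 -0.49 0 0 0 0 1; -0.09 -0.48 0 0 0 0 1; -0.16 -0.46 0 0 0 0 1; -0.22 -0.43 0 0 0 0 1",
)

```text
time_s: 14.85
tcp_pos: [0.5908, -0.0482, 0.1403]
ee_rot: [[-0.0, -1.0, -0.0], [-1.0, 0.0, 0.0], [-0.0, 0.0, -1.0]]
wrist_force: [0.5, -1.0, -1.3]
gripper_width: 0.378
gripper_force: 30.0
```

>>> jog_arm(
  plan="-0.26 -0.4 0 0 0 0 1; -0.32 -0.36 0 0 0 0 1; -0.35 -0.32 0 0 0 0 1; -0.39 -0.26 0 0 0 0 1; -0.42 -0.21 0 0 0 0 1; -0.44 -0.16 0 0 0 0 1; -0.45 -0.1 0 0 0 0 1; -0.46 -0.04 0 0 0 0 1; -0.46 0.01 0 0 0 0 1; -0.45 0.08 0 0 0 0 1",
)

```text
time_s: 15.85
tcp_pos: [0.6337, 0.0523, 0.1404]
ee_rot: [[-0.0, -1.0, -0.0], [-1.0, 0.0, 0.0], [-0.0, 0.0, -1.0]]
wrist_force: [0.3, 0.0, -1.3]
gripper_width: 0.382
gripper_force: 30.0
```

```bash
cat > f.py <<'E'
from h import *
import sys
s=r.sense();print(s['time_s'],s['tcp_pos'],s['gripper_width'])
t,y,k,o,p,P=dogs("scene","f%d"%(10*s['time_s']));print(t,round(y,2),k,o)
if k>1: open("log.txt","a").write(f"{t} {y}\n")
F,w=fit();print("meas err mm at capture",1e3*(s['tcp_pos'][:2]-ros(F(t))))
t=r.sense()['time_s'];print(t,"period",6.283/w(t))
p=np.array([float(sys.argv[1]),float(sys.argv[2]),.14]);tt=t+.1*np.arange(1,11);a=-90
for i in range(2): p,a=rows(p,a,[(*ros(F(x)),.14,-90) for x in tt+i],1)
E
python3 f.py .6343 .0514
```

```text
15.85 [0.63370929 0.05233099 0.14036111] 0.3821832276251161
15.85 -14.63 4 [(np.float64(0.1341), np.float64(166.1)), (np.float64(0.0937), np.float64(74.5)), (np.float64(0.0964), np.float64(-104.0)), (np.float64(0.1367), np.float64(-15.1))]
fit w0,I,y0 [ 1.840900e+00  3.840000e-02 -2.948311e+02] res [ 0.32 -0.37 -0.09  0.37  0.43 -0.65 -0.14  0.12  0.74]
meas err mm at capture [-0.52838628  0.14826453]
15.9 period 5.11376501893492
-0.68 0.22 0 0 0 0 1; -0.4 0.2 0 0 0 0 1; -0.37 0.25 0 0 0 0 1; -0.34 0.29 0 0 0 0 1; -0.3 0.33 0 0 0 0 1; -0.25 0.36 0 0 0 0 1; -0.21 0.38 0 0 0 0 1; -0.16 0.41 0 0 0 0 1; -0.12 0.42 0 0 0 0 1; -0.06 0.42 0 0 0 0 1
end [0.5523 0.1236 0.14  ] -90.0
-0.01 0.43 0 0 0 0 1; 0.03 0.43 0 0 0 0 1; 0.09 0.41 0 0 0 0 1; 0.13 0.4 0 0 0 0 1; 0.17 0.38 0 0 0 0 1; 0.21 0.36 0 0 0 0 1; 0.25 0.33 0 0 0 0 1; 0.29 0.3 0 0 0 0 1; 0.31 0.26 0 0 0 0 1; 0.34 0.22 0 0 0 0 1
end [0.4643 0.0784 0.14  ] -90.0
```

>>> jog_arm(
  plan="-0.68 0.22 0 0 0 0 1; -0.4 0.2 0 0 0 0 1; -0.37 0.25 0 0 0 0 1; -0.34 0.29 0 0 0 0 1; -0.3 0.33 0 0 0 0 1; -0.25 0.36 0 0 0 0 1; -0.21 0.38 0 0 0 0 1; -0.16 0.41 0 0 0 0 1; -0.12 0.42 0 0 0 0 1; -0.06 0.42 0 0 0 0 1",
)

```text
time_s: 16.9
tcp_pos: [0.5509, 0.1237, 0.1404]
ee_rot: [[-0.0, -1.0, 0.0], [-1.0, 0.0, 0.0], [-0.0, -0.0, -1.0]]
wrist_force: [1.0, -0.6, -1.8]
gripper_width: 0.383
gripper_force: 30.0
```

>>> jog_arm(
  plan="-0.01 0.43 0 0 0 0 1; 0.03 0.43 0 0 0 0 1; 0.09 0.41 0 0 0 0 1; 0.13 0.4 0 0 0 0 1; 0.17 0.38 0 0 0 0 1; 0.21 0.36 0 0 0 0 1; 0.25 0.33 0 0 0 0 1; 0.29 0.3 0 0 0 0 1; 0.31 0.26 0 0 0 0 1; 0.34 0.22 0 0 0 0 1",
)

```text
time_s: 17.9
tcp_pos: [0.4633, 0.0776, 0.1404]
ee_rot: [[-0.0, -1.0, 0.0], [-1.0, 0.0, 0.0], [-0.0, -0.0, -1.0]]
wrist_force: [0.3, -0.1, -2.6]
gripper_width: 0.384
gripper_force: 30.0
```

```bash
python3 f.py .4643 .0784
```

```text
17.9 [0.46334617 0.07761243 0.14038858] 0.3836157282944473
17.9 -57.23 4 [(np.float64(0.1343), np.float64(123.3)), (np.float64(0.0966), np.float64(-146.9)), (np.float64(0.0955), np.float64(32.3)), (np.float64(0.138), np.float64(-57.6))]
fit w0,I,y0 [ 1.838700e+00  3.880000e-02 -2.947638e+02] res [ 0.21 -0.48  0.05  0.51  0.56 -0.52 -0.24 -0.43  0.34  0.8 ]
meas err mm at capture [-0.27510108  0.23395737]
17.95 period 5.736105742372064
0.59 0.28 0 0 0 0 1; 0.38 0.12 0 0 0 0 1; 0.4 0.08 0 0 0 0 1; 0.39 0.03 0 0 0 0 1; 0.4 0 0 0 0 0 1; 0.39 -0.05 0 0 0 0 1; 0.38 -0.1 0 0 0 0 1; 0.36 -0.12 0 0 0 0 1; 0.35 -0.17 0 0 0 0 1; 0.33 -0.2 0 0 0 0 1
end [ 0.4676 -0.0209  0.14  ] -90.0
0.3 -0.23 0 0 0 0 1; 0.28 -0.26 0 0 0 0 1; 0.25 -0.28 0 0 0 0 1; 0.21 -0.31 0 0 0 0 1; 0.19 -0.33 0 0 0 0 1; 0.14 -0.33 0 0 0 0 1; 0.12 -0.36 0 0 0 0 1; 0.07 -0.35 0 0 0 0 1; 0.05 -0.36 0 0 0 0 1; 0 -0.37 0 0 0 0 1
end [ 0.547  -0.0611  0.14  ] -90.0
```

>>> jog_arm(
  plan="0.59 0.28 0 0 0 0 1; 0.38 0.12 0 0 0 0 1; 0.4 0.08 0 0 0 0 1; 0.39 0.03 0 0 0 0 1; 0.4 0 0 0 0 0 1; 0.39 -0.05 0 0 0 0 1; 0.38 -0.1 0 0 0 0 1; 0.36 -0.12 0 0 0 0 1; 0.35 -0.17 0 0 0 0 1; 0.33 -0.2 0 0 0 0 1",
)

```text
time_s: 18.95
tcp_pos: [0.4676, -0.0217, 0.1403]
ee_rot: [[-0.0, -1.0, 0.0], [-1.0, 0.0, -0.0], [0.0, -0.0, -1.0]]
wrist_force: [-0.3, 0.2, -2.0]
gripper_width: 0.385
gripper_force: 30.0
```

>>> jog_arm(
  plan="0.3 -0.23 0 0 0 0 1; 0.28 -0.26 0 0 0 0 1; 0.25 -0.28 0 0 0 0 1; 0.21 -0.31 0 0 0 0 1; 0.19 -0.33 0 0 0 0 1; 0.14 -0.33 0 0 0 0 1; 0.12 -0.36 0 0 0 0 1; 0.07 -0.35 0 0 0 0 1; 0.05 -0.36 0 0 0 0 1; 0 -0.37 0 0 0 0 1",
)

```text
time_s: 19.95
tcp_pos: [0.5473, -0.0612, 0.1403]
ee_rot: [[-0.0, -1.0, -0.0], [-1.0, 0.0, -0.0], [0.0, 0.0, -1.0]]
wrist_force: [-0.4, -0.3, -1.6]
gripper_width: 0.386
gripper_force: 30.0
```

Run:
```python
from h import *
F,w=fit();t=r.sense()['time_s'];print(t,6.283/w(t+4.5))
p=np.array([.547,-.0611,.14]);a=-90;tt=t+.1*np.arange(1,11)
for i in range(5): p,a=rows(p,a,[(*ros(F(x)),.14,-90) for x in tt+i],1)
```

```text
fit w0,I,y0 [ 1.838700e+00  3.880000e-02 -2.947638e+02] res [ 0.21 -0.48  0.05  0.51  0.56 -0.52 -0.24 -0.43  0.34  0.8 ]
19.95 8.533954303590662
-0.03 -0.36 0 0 0 0 1; -0.06 -0.35 0 0 0 0 1; -0.1 -0.34 0 0 0 0 1; -0.12 -0.33 0 0 0 0 1; -0.16 -0.31 0 0 0 0 1; -0.18 -0.3 0 0 0 0 1; -0.22 -0.27 0 0 0 0 1; -0.23 -0.26 0 0 0 0 1; -0.25 -0.23 0 0 0 0 1; -0.28 -0.2 0 0 0 0 1
end [ 0.6208 -0.0203  0.14  ] -90.0
-0.29 -0.18 0 0 0 0 1; -0.3 -0.14 0 0 0 0 1; -0.31 -0.12 0 0 0 0 1; -0.32 -0.1 0 0 0 0 1; -0.32 -0.06 0 0 0 0 1; -0.33 -0.03 0 0 0 0 1; -0.33 0 0 0 0 0 1; -0.32 0.02 0 0 0 0 1; -0.32 0.06 0 0 0 0 1; -0.31 0.08 0 0 0 0 1
end [0.6325 0.0584 0.14  ] -90.0
-0.3 0.1 0 0 0 0 1; -0.29 0.13 0 0 0 0 1; -0.27 0.16 0 0 0 0 1; -0.26 0.17 0 0 0 0 1; -0.24 0.2 0 0 0 0 1; -0.23 0.21 0 0 0 0 1; -0.2 0.23 0 0 0 0 1; -0.18 0.24 0 0 0 0 1; -0.16 0.26 0 0 0 0 1; -0.14 0.27 0 0 0 0 1
end [0.5832 0.1152 0.14  ] -90.0
-0.12 0.27 0 0 0 0 1; -0.09 0.28 0 0 0 0 1; -0.07 0.29 0 0 0 0 1; -0.05 0.29 0 0 0 0 1; -0.02 0.29 0 0 0 0 1; 0 0.29 0 0 0 0 1; 0.02 0.29 0 0 0 0 1; 0.04 0.28 0 0 0 0 1; 0.07 0.28 0 0 0 0 1; 0.09 0.27 0 0 0 0 1
end [0.5125 0.1184 0.14  ] -90.0
0.1 0.26 0 0 0 0 1; 0.12 0.25 0 0 0 0 1; 0.15 0.24 0 0 0 0 1; 0.15 0.22 0 0 0 0 1; 0.18 0.21 0 0 0 0 1; 0.18 0.2 0 0 0 0 1; 0.2 0.18 0 0 0 0 1; 0.21 0.17 0 0 0 0 1; 0.22 0.15 0 0 0 0 1; 0.23 0.13 0 0 0 0 1
end [0.4623 0.0749 0.14  ] -90.0
```

>>> jog_arm(
  plan="-0.03 -0.36 0 0 0 0 1; -0.06 -0.35 0 0 0 0 1; -0.1 -0.34 0 0 0 0 1; -0.12 -0.33 0 0 0 0 1; -0.16 -0.31 0 0 0 0 1; -0.18 -0.3 0 0 0 0 1; -0.22 -0.27 0 0 0 0 1; -0.23 -0.26 0 0 0 0 1; -0.25 -0.23 0 0 0 0 1; -0.28 -0.2 0 0 0 0 1",
)

```text
time_s: 20.95
tcp_pos: [0.6208, -0.0198, 0.1403]
ee_rot: [[-0.0, -1.0, -0.0], [-1.0, 0.0, 0.0], [-0.0, 0.0, -1.0]]
wrist_force: [0.5, 0.3, -1.9]
gripper_width: 0.385
gripper_force: 30.0
```

>>> jog_arm(
  plan="-0.29 -0.18 0 0 0 0 1; -0.3 -0.14 0 0 0 0 1; -0.31 -0.12 0 0 0 0 1; -0.32 -0.1 0 0 0 0 1; -0.32 -0.06 0 0 0 0 1; -0.33 -0.03 0 0 0 0 1; -0.33 0 0 0 0 0 1; -0.32 0.02 0 0 0 0 1; -0.32 0.06 0 0 0 0 1; -0.31 0.08 0 0 0 0 1",
)

```text
time_s: 21.95
tcp_pos: [0.6319, 0.059, 0.1404]
ee_rot: [[-0.0, -1.0, -0.0], [-1.0, 0.0, -0.0], [0.0, 0.0, -1.0]]
wrist_force: [-0.1, 0.7, -1.7]
gripper_width: 0.383
gripper_force: 30.0
```

>>> jog_arm(
  plan="-0.3 0.1 0 0 0 0 1; -0.29 0.13 0 0 0 0 1; -0.27 0.16 0 0 0 0 1; -0.26 0.17 0 0 0 0 1; -0.24 0.2 0 0 0 0 1; -0.23 0.21 0 0 0 0 1; -0.2 0.23 0 0 0 0 1; -0.18 0.24 0 0 0 0 1; -0.16 0.26 0 0 0 0 1; -0.14 0.27 0 0 0 0 1",
)

```text
time_s: 22.95
tcp_pos: [0.5823, 0.1154, 0.1404]
ee_rot: [[-0.0, -1.0, 0.0], [-1.0, 0.0, 0.0], [-0.0, -0.0, -1.0]]
wrist_force: [0.3, 0.6, -1.8]
gripper_width: 0.386
gripper_force: 30.0
```

>>> jog_arm(
  plan="-0.12 0.27 0 0 0 0 1; -0.09 0.28 0 0 0 0 1; -0.07 0.29 0 0 0 0 1; -0.05 0.29 0 0 0 0 1; -0.02 0.29 0 0 0 0 1; 0 0.29 0 0 0 0 1; 0.02 0.29 0 0 0 0 1; 0.04 0.28 0 0 0 0 1; 0.07 0.28 0 0 0 0 1; 0.09 0.27 0 0 0 0 1",
)

```text
time_s: 23.95
tcp_pos: [0.5115, 0.1182, 0.1404]
ee_rot: [[-0.0, -1.0, 0.0], [-1.0, 0.0, 0.0], [-0.0, -0.0, -1.0]]
wrist_force: [-0.8, -0.7, -1.2]
gripper_width: 0.379
gripper_force: 30.0
```

>>> jog_arm(
  plan="0.1 0.26 0 0 0 0 1; 0.12 0.25 0 0 0 0 1; 0.15 0.24 0 0 0 0 1; 0.15 0.22 0 0 0 0 1; 0.18 0.21 0 0 0 0 1; 0.18 0.2 0 0 0 0 1; 0.2 0.18 0 0 0 0 1; 0.21 0.17 0 0 0 0 1; 0.22 0.15 0 0 0 0 1; 0.23 0.13 0 0 0 0 1",
)

```text
time_s: 24.95
tcp_pos: [0.4616, 0.0744, 0.1404]
ee_rot: [[-0.0, -1.0, 0.0], [-1.0, 0.0, -0.0], [0.0, -0.0, -1.0]]
wrist_force: [-0.1, -0.6, -2.2]
gripper_width: 0.382
gripper_force: 30.0
```

```bash
python3 f.py .4623 .0749
python3 - <<'E'
from h import *
p=(.4623,.0749,.14);m=(.455,-.03,.19,-90);h=(.4461,-.3427,.19,-90)
q,a=rows(p,-90,lin((*p,-90),(.4623,.0749,.175,-90),2)+lin((.4623,.0749,.175,-90),(.456,-.112,.19,-90),8),1)
q,a=rows(q,a,lin((*q,a),(.4461,-.3427,.15,-90),10),1)
E
```

```text
24.95 [0.46155661 0.0743724  0.14037678] 0.3823530636816288
24.95 -56.05 4 [(np.float64(0.1338), np.float64(125.0)), (np.float64(0.096), np.float64(-145.9)), (np.float64(0.0956), np.float64(33.1)), (np.float64(0.1371), np.float64(-56.5))]
fit w0,I,y0 [ 1.839300e+00  3.870000e-02 -2.947918e+02] res [ 0.26 -0.43  0.02  0.47  0.52 -0.57 -0.27 -0.41  0.46 -0.04  0.79]
meas err mm at capture [-0.95443848 -1.00839159]
25.0 period 8.857253849473125
0.34 0.16 0 0 0 0 1; 0.24 0.09 0 0 0 0 1; 0.25 0.07 0 0 0 0 1; 0.25 0.06 0 0 0 0 1; 0.25 0.03 0 0 0 0 1; 0.25 0.02 0 0 0 0 1; 0.26 0 0 0 0 0 1; 0.25 -0.01 0 0 0 0 1; 0.24 -0.03 0 0 0 0 1; 0.24 -0.05 0 0 0 0 1
end [0.4538 0.0106 0.14  ] -90.0
0.24 -0.06 0 0 0 0 1; 0.23 -0.08 0 0 0 0 1; 0.22 -0.09 0 0 0 0 1; 0.22 -0.11 0 0 0 0 1; 0.21 -0.12 0 0 0 0 1; 0.19 -0.13 0 0 0 0 1; 0.19 -0.14 0 0 0 0 1; 0.18 -0.15 0 0 0 0 1; 0.16 -0.16 0 0 0 0 1; 0.16 -0.18 0 0 0 0 1
end [ 0.4843 -0.0394  0.14  ] -90.0
0 0 -0.7 0 0 0 1; 0 0 -0.7 0 0 0 1; 0.93 0.03 -0.08 0 0 0 1; 0.94 0.03 -0.07 0 0 0 1; 0.93 0.03 -0.07 0 0 0 1; 0.94 0.04 -0.08 0 0 0 1; 0.93 0.03 -0.08 0 0 0 1; 0.94 0.03 -0.07 0 0 0 1; 0.93 0.03 -0.07 0 0 0 1; 0.94 0.03 -0.08 0 0 0 1
end [ 0.4561 -0.1121  0.19  ] -90.0
0.92 0.04 0.16 0 0 0 1; 0.92 0.04 0.16 0 0 0 1; 0.93 0.04 0.16 0 0 0 1; 0.92 0.04 0.16 0 0 0 1; 0.92 0.04 0.16 0 0 0 1; 0.92 0.04 0.16 0 0 0 1; 0.93 0.04 0.16 0 0 0 1; 0.92 0.04 0.16 0 0 0 1; 0.92 0.04 0.16 0 0 0 1; 0.92 0.04 0.16 0 0 0 1
end [ 0.4461 -0.3426  0.15  ] -90.0
```

>>> jog_arm(
  plan="0 0 -0.7 0 0 0 1; 0 0 -0.7 0 0 0 1; 0.93 0.03 -0.08 0 0 0 1; 0.94 0.03 -0.07 0 0 0 1; 0.93 0.03 -0.07 0 0 0 1; 0.94 0.04 -0.08 0 0 0 1; 0.93 0.03 -0.08 0 0 0 1; 0.94 0.03 -0.07 0 0 0 1; 0.93 0.03 -0.07 0 0 0 1; 0.94 0.03 -0.08 0 0 0 1",
)

```text
time_s: 26.0
tcp_pos: [0.4554, -0.1132, 0.1904]
ee_rot: [[-0.0, -1.0, 0.0], [-1.0, 0.0, -0.0], [0.0, -0.0, -1.0]]
wrist_force: [0.2, 0.2, -1.3]
gripper_width: 0.384
gripper_force: 30.0
```

>>> jog_arm(
  plan="0.92 0.04 0.16 0 0 0 1; 0.92 0.04 0.16 0 0 0 1; 0.93 0.04 0.16 0 0 0 1; 0.92 0.04 0.16 0 0 0 1; 0.92 0.04 0.16 0 0 0 1; 0.92 0.04 0.16 0 0 0 1; 0.93 0.04 0.16 0 0 0 1; 0.92 0.04 0.16 0 0 0 1; 0.92 0.04 0.16 0 0 0 1; 0.92 0.04 0.16 0 0 0 1",
)

```text
time_s: 27.0
tcp_pos: [0.4454, -0.3437, 0.15]
ee_rot: [[-0.0, -1.0, -0.0], [-1.0, 0.0, 0.0], [-0.0, 0.0, -1.0]]
wrist_force: [-0.1, -0.3, -1.1]
gripper_width: 0.381
gripper_force: 30.0
```

>>> jog_arm(
  plan="0 0 0 0 0 0 1; 0 0 0 0 0 0 1; 0 0 0.4 0 0 0 1; 0 0 0.5 0 0 0 1; 0 0 0.5 0 0 0 1; 0 0 0.5 0 0 0 1; 0 0 0.3 0 0 0 1; 0 0 0.2 0 0 0 1; 0 0 0.2 0 0 0 1; 0 0 0 0 0 0 1",
)

```text
time_s: 28.0
tcp_pos: [0.4453, -0.3425, 0.0848]
ee_rot: [[-0.0, -1.0, -0.001], [-1.0, 0.0, 0.0], [-0.0, 0.001, -1.0]]
wrist_force: [-0.7, -0.0, -1.4]
gripper_width: 0.386
gripper_force: 30.0
```

Run:
```python
from h import *
s=r.sense();print(s['time_s'],s['tcp_pos'],s['wrist_force'])
p,d=r.capture("scene");P=cloud("scene",d);z=P[...,2]
m=(z>.05)&(z<.13)&(abs(P[...,0]-.446)<.03)&(abs(P[...,1]+.3427)<.03)
q=P[m]
for zl in np.arange(.05,.12,.02):
    k=q[(q[:,2]>=zl)&(q[:,2]<zl+.02)]
    if len(k)>8: print(round(zl,2),len(k),*[np.round(v,4) for v in circ(k[:,:2])],k.min(0).round(3))
cv2.imwrite("pics/c7.png",cv2.resize(p[190:330,60:235,::-1],(750,600)))
```

```text
28.0 [ 0.44526943 -0.3425327   0.08476677] [-0.70450437 -0.04164533 -1.36621928]
0.05 136 [ 0.4447 -0.3428] 0.0163 [ 0.436 -0.36   0.051]
0.07 152 [ 0.4451 -0.3429] 0.0162 [ 0.437 -0.36   0.07 ]
0.09 159 [ 0.4455 -0.3431] 0.0162 [ 0.438 -0.36   0.09 ]
0.11 155 [ 0.4452 -0.3346] 0.0257 [ 0.419 -0.36   0.11 ]
```

View pics/c7.png

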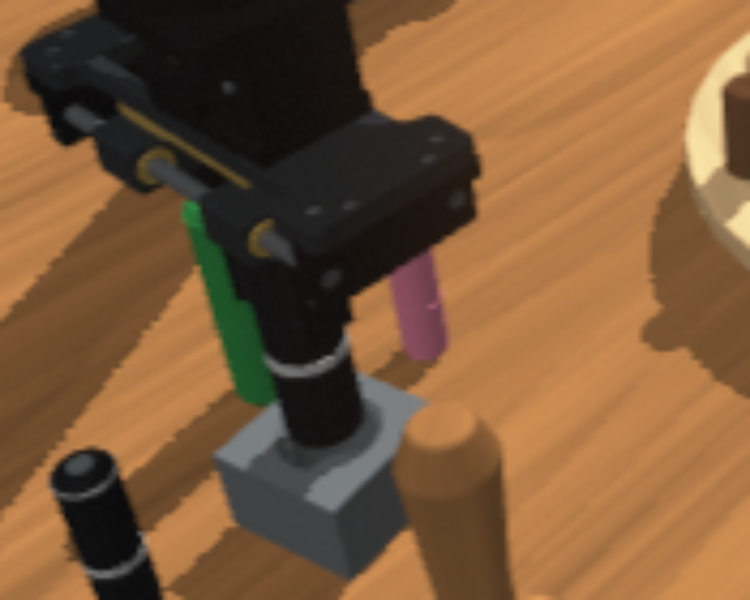

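The barrel is at the hole mouth, its lower edge around crop (322,440). I compare it with the hole centre, seen empty earlier at crop (233,422) of c5, before lowering.

Run:
```python
from h import *
print("hole c5",ray("scene",60+233/3,150+422.5/3,.045).round(4))
im=cv2.imread("pics/gscene.png").astype(int)
g=im.max(2);sat=g-im.min(2)
v,u=np.mgrid[:420,:560];W=np.zeros((420,560,2))
C=[ (i,j) for j in range(265,325) for i in range(105,165)]
m=np.zeros((420,560),np.uint8)
for i,j in C:
    x=ray("scene",i,j,.045)
    if np.hypot(x[0]-.447,x[1]+.3435)<.028: m[j,i]=1
vals=g[m>0];th,_=cv2.threshold(vals.astype(np.uint8),0,255,cv2.THRESH_OTSU);print(th,np.percentile(vals,[5,25,50,75,95]))
k=((g<th)&(m>0)).astype(np.uint8);cs,_=cv2.findContours(k,0,cv2.CHAIN_APPROX_NONE);c=max(cs,key=cv2.contourArea)
pts=np.array([ray("scene",*q[0],.045)[:2] for q in c]);print("mec",cv2.minEnclosingCircle(pts.astype(np.float32)),circ(pts))
im=cv2.imread("pics/scene0.png")
```

```text
hole c5 [ 0.4489 -0.3418  0.045 ]Traceback (most recent call last):
  File "<stdin>", line 9, in <module>
  File "h.py", line 8, in ray
    c=r.get_calibration(n);K=c["mtx"];E=c["extrinsics"]
ValueError: time passes only in moves, steps and waits
```

Run:
```python
from h import *
im=cv2.imread("pics/gscene.png").astype(int);g=im.max(2)
c=r.get_calibration("scene");K=c["mtx"];E=c["extrinsics"];v,u=np.mgrid[:420,:560]
Q=np.stack([(u-K[0,2])/K[0,0],-(v-K[1,2])/K[1,1],-np.ones(u.shape)],-1)@E[:3,:3].T
W=E[:3,3]+Q*((.045-E[2,3])/Q[...,2])[...,None]
m=np.hypot(W[...,0]-.448,W[...,1]+.343)<.03
th,_=cv2.threshold(g[m].astype(np.uint8),0,255,cv2.THRESH_OTSU)
k=((g<th)&m).astype(np.uint8);cs,_=cv2.findContours(k,0,cv2.CHAIN_APPROX_NONE);q=max(cs,key=cv2.contourArea)[:,0]
pts=W[q[:,1],q[:,0],:2];print(th,len(q),"mec",cv2.minEnclosingCircle(pts.astype(np.float32)),"fit",circ(pts),pts.min(0),pts.max(0))
G=g[(slice(270,315),slice(112,165))];
# holder top-face: grey pixels by plane, centre of min-area rect
sat=im.max(2)-im.min(2);t=((sat<30)&(np.hypot(W[...,0]-.447,W[...,1]+.343)<.06)&(g>75)).astype(np.uint8)
k=cv2.morphologyEx(t,cv2.MORPH_CLOSE,np.ones((3,3)));cs,_=cv2.findContours(k,0,cv2.CHAIN_APPROX_NONE);q=max(cs,key=cv2.contourArea)[:,0]
print("top rect",cv2.minAreaRect(W[q[:,1],q[:,0],:2].astype(np.float32)))
```

```text
94.0 54 mec ((0.44626274704933167, -0.3414742946624756), 0.02232969179749489) fit (array([ 0.44755547, -0.34176683]), np.float64(0.020003870689698187)) [ 0.42661307 -0.36314786] [ 0.46778553 -0.32041513]
top rect ((0.4460889995098114, -0.3441556692123413), (0.07295072823762894, 0.07574200630187988), 12.203932762145996)
```

>>> jog_arm(
  plan="-0.03 -0.08 0 0 0 0 1; 0 0 0.15 0 0 0 1; 0 0 0.15 0 0 0 1; 0 0 0.15 0 0 0 1; 0 0 0.15 0 0 0 1; 0 0 0.2 0 0 0 1; 0 0 0.2 0 0 0 1; 0 0 0.2 0 0 0 1; 0 0 0.1 0 0 0 1; 0 0 0 0 0 0 1",
)

```text
time_s: 29.05
tcp_pos: [0.4472, -0.3418, 0.0523]
ee_rot: [[-0.0, -1.0, -0.001], [-1.0, 0.0, 0.0], [-0.0, 0.001, -1.0]]
wrist_force: [0.5, 0.1, -2.6]
gripper_width: 0.38
gripper_force: 30.0
```

Run:
```python
from h import *
s=r.sense();print(s['time_s'],s['tcp_pos'],s['wrist_force'],s['moment'])
```

```text
29.05 [ 0.44718885 -0.34178546  0.05229304] [ 0.51919132  0.14957397 -2.56681972] [ 0.04237891 -0.04233625 -0.01254183]
```

>>> jog_arm(
  plan="0 0 0.08 0 0 0 1; 0 0 0.08 0 0 0 1; 0 0 0.08 0 0 0 1; 0 0 0.03 0 0 0 1; 0 0 0 0 0 0 1; 0 0 0 0 0 0 -0.4; 0 0 0 0 0 0 -0.4; 0 0 0 0 0 0 -0.4; 0 0 0 0 0 0 -0.4; 0 0 0 0 0 0 -0.4",
)

```text
time_s: 30.05
tcp_pos: [0.4476, -0.3419, 0.0461]
ee_rot: [[-0.0, -1.0, 0.0], [-1.0, 0.0, -0.0], [0.0, -0.0, -1.0]]
wrist_force: [0.2, 0.4, -0.2]
gripper_width: 0.677
gripper_force: 0.0
```

>>> jog_arm(
  plan="0 0 -0.2 0 0 0 -0.4; 0 0 -0.5 0 0 0 -0.4; 0 0 -0.8 0 0 0 -0.4; 0 0 -1 0 0 0 -0.4; 0 0 -1 0 0 0 -0.4; 0 0 -1 0 0 0 -0.4; 0 0 -1 0 0 0 -0.4; 0 0 -1 0 0 0 -0.4; 0 0 -0.5 0 0 0 -0.4; 0 0 0 0 0 0 -0.4",
)

```text
time_s: 31.05
tcp_pos: [0.4485, -0.3424, 0.2237]
ee_rot: [[-0.0, -1.0, 0.005], [-1.0, 0.0, -0.002], [0.002, -0.005, -1.0]]
wrist_force: [-0.3, 0.2, -0.2]
gripper_width: 0.698
gripper_force: 0.0
```

Run:
```python
from h import *
s=r.sense();print(s['time_s'],s['tcp_pos'],s['gripper_width'],s['gripper_force'])
p,d=r.capture("scene");P=cloud("scene",d);z=P[...,2]
m=(z>.05)&(z<.14)&(abs(P[...,0]-.446)<.03)&(abs(P[...,1]+.3427)<.03);q=P[m]
for zl in (.05,.07,.09,.11):
    k=q[(q[:,2]>=zl)&(q[:,2]<zl+.02)]
    print(zl,len(k),*[np.round(v,4) for v in circ(k[:,:2])])
print("top z",np.sort(q[:,2])[-30:][::6]);k=q[q[:,2]>.122];print(np.median(k,0),cv2.minEnclosingCircle(k[:,:2].astype(np.float32)))
cv2.imwrite("pics/c8.png",cv2.resize(p[130:370,50:350,::-1],(750,600)))
```

```text
31.05 [ 0.44850167 -0.34241259  0.22374521] 0.698278055023503 0.0
0.05 145 [ 0.4472 -0.3423] 0.0164
0.07 158 [ 0.4474 -0.3424] 0.0161
0.09 164 [ 0.447  -0.3422] 0.0163
0.11 225 [ 0.4488 -0.3431] 0.0145
top z [0.13199859 0.13212711 0.13225054 0.13268627 0.13312492]
[ 0.452667   -0.3452472   0.12973789] ((0.4481070637702942, -0.34242093563079834), 0.017939191311597824)
```

View pics/c8.png

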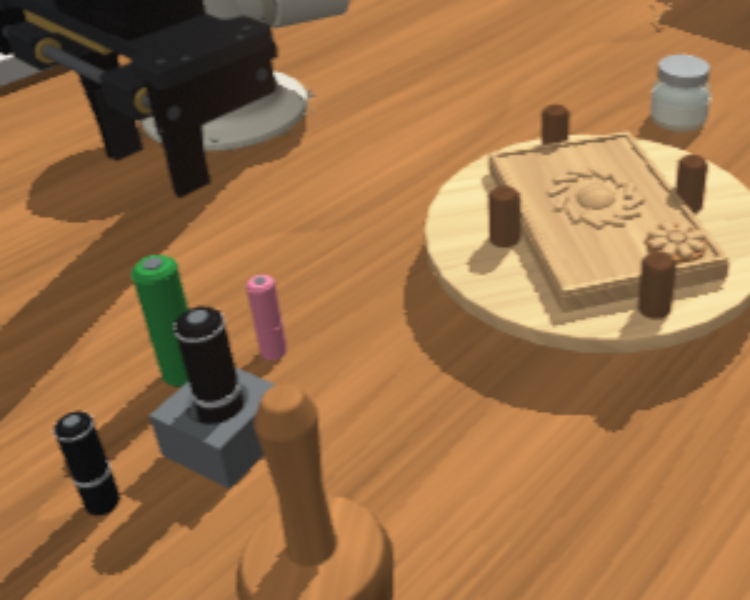

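The microscope stands upright and fully home in the holder. Its top, at crop (200,320), is at the same height as at the start, the gripper is clear and nothing else has moved. Handing in.

```bash
python3 -c "
from station import r
print(r.finish_job())"
```

```text
the job is handed in; nothing more can be done
None
```

The job is handed in (no verdict came back): after a first push that missed the dog, the second set the table turning about every 3.5 s by my fit, the microscope rode about 25 mm over the rosette for some 11 s (the last 7 s without a break, turns under 9 s), and it now stands upright and fully home in its holder.

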